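Clear down the putty mixing board

TASK

Clear down the mixing board: first stand every tin that is on it upright on the black rubber mat, then take the wooden scraper block and wipe all the loose putty chips over the board's open front edge into the open waste drawer below; the chips are sharp, so move them with the scraper only and do not touch them with the gripper. With all the chips in it, push the drawer fully home past its catch, and leave the scraper standing on its steel rest plate, the tins upright on the mat, and the jar and the tape roll undisturbed.

Things in the scene. Friction and masses are not known exactly. Their poses are not given: they have to be found in the camera images.
- station: Low drawer unit fixed on the bench, 280 mm deep (x) by 290 mm wide (y). Its top is a plywood mixing board whose surface lies 95 mm above the bench. Origin: centre of the underside; the open front edge and the drawer face its own -x. The board has a 15 mm high rim on its two sides and back and none at the front: clear area x from -140 mm (front edge) to +130 mm, y from -130 to +130 mm.
- drawer (a joint): Opening of the waste drawer in the station (m): 0 = fully home, grows as the drawer slides out along the station's -x. A sprung ball catch resists with about 6 N some 10 mm before home and then holds it home.
- drawer_front (a point): Middle of the outer face of the drawer's flat front panel, 45 mm above the bench; moves with the drawer. The panel is 290 mm wide, stands from 6 to 78 mm above the bench, and can be pushed anywhere. Axes as the station's; the face looks to -x.
- drawer_floor (a point): Centre of the drawer's inner floor, 14 mm above the bench, moves with the drawer; axes as the station's. Inside 273 mm (x) by 262 mm (y), walls 56 mm high. Home, the drawer lies wholly below the board; open, its front part lies open to the sky before the board's front edge.
- mat: Black rubber mat fixed on the bench, 220 mm (x) by 130 mm (y), 4 mm thick. Origin: centre of its underside.
- rest: Bare steel rest plate for the scraper, fixed on the bench, 160 mm (x) by 100 mm (y), 6 mm thick. Origin: centre of its underside.
- scraper: Wooden scraper block standing on its blade. Blade block: 44 mm thick (x), 120 mm long (y), 20 mm high. On it, along its middle, an upright grip ridge 18 mm thick (x), 90 mm long (y), from 20 to 62 mm above the underside. Origin: centre of the underside, z up.
- tin_0: Closed round tin of hardener, 60 mm in diameter, 71 mm high, upright, z up. Origin: centre of the underside. May be absent.
- tin_1: Closed round tin of hardener, 60 mm in diameter, 71 mm high, upright, z up. Origin: centre of the underside. May be absent.
- tin_2: Closed round tin of hardener, 60 mm in diameter, 71 mm high, upright, z up. Origin: centre of the underside. May be absent.
- chip_0: Loose chip of hard cured putty, a flat reddish-brown piece 30 (x) by 60 (y) by 13 mm (z). Origin: centre of the underside. May be absent.
- chip_1: Loose chip of hard cured putty, a flat reddish-brown piece 30 (x) by 60 (y) by 13 mm (z). Origin: centre of the underside. May be absent.
- chip_2: Loose chip of hard cured putty, a flat reddish-brown piece 30 (x) by 60 (y) by 13 mm (z). Origin: centre of the underside. May be absent.
- chip_3: Loose chip of hard cured putty, a flat reddish-brown piece 30 (x) by 60 (y) by 13 mm (z). Origin: centre of the underside. May be absent.
- chip_4: Loose chip of hard cured putty, a flat reddish-brown piece 30 (x) by 60 (y) by 13 mm (z). Origin: centre of the underside. May be absent.
- chip_5: Loose chip of hard cured putty, a flat reddish-brown piece 30 (x) by 60 (y) by 13 mm (z). Origin: centre of the underside. May be absent.
- jar: Bystander: closed jar, 70 mm in diameter, 100 mm high. Origin: its underside.
- tape: Bystander: roll of tape, 100 mm in diameter, 45 mm high. Origin: its underside.
Mind the look-alikes: they are no part of the job. Leave any red look-alike of the tin_0 alone.

How it is judged (in metres and radians):
On the way, in this order (a step that is already met when the one before it is completed fails the run):
1. every tin stands upright on the mat, let go (x of tin_0 in the frame of mat between -0.1 and 0.1 m and y of tin_0 in the frame of mat between -0.055 and 0.055 m and z of each of tin_0, tin_1, tin_2 in the frame of mat below 0.012 m and angle between each of tin_0, tin_1, tin_2's own z axis and vertical below 0.15 rad and contact force between the fingers and tin_0 below 0.5 N and linear speed of each of tin_0, tin_1, tin_2 below 0.03 m/s and x of tin_1 in the frame of mat between -0.1 and 0.1 m and y of tin_1 in the frame of mat between -0.055 and 0.055 m and contact force between the fingers and tin_1 below 0.5 N and x of tin_2 in the frame of mat between -0.1 and 0.1 m and y of tin_2 in the frame of mat between -0.055 and 0.055 m and contact force between the fingers and tin_2 below 0.5 N), for 0.2 s.
2. the scraper is held on the board (x of scraper in the frame of station between -0.18 and 0.18 m and y of scraper in the frame of station between -0.12 and 0.12 m and z of scraper in the frame of station below 0.11 m and contact force between the fingers and scraper above 1 N), for 0.2 s.
3. all chips lie in the drawer (x of chip_0 in the frame of drawer_floor between -0.137 and 0.137 m and y of chip_0 in the frame of drawer_floor between -0.131 and 0.131 m and z of each of chip_0, chip_1, chip_2, chip_3, chip_4, chip_5 in the frame of drawer_floor below 0.064 m and x of chip_1 in the frame of drawer_floor between -0.137 and 0.137 m and y of chip_1 in the frame of drawer_floor between -0.131 and 0.131 m and x of chip_2 in the frame of drawer_floor between -0.137 and 0.137 m and y of chip_2 in the frame of drawer_floor between -0.131 and 0.131 m and x of chip_3 in the frame of drawer_floor between -0.137 and 0.137 m and y of chip_3 in the frame of drawer_floor between -0.131 and 0.131 m and x of chip_4 in the frame of drawer_floor between -0.137 and 0.137 m and y of chip_4 in the frame of drawer_floor between -0.131 and 0.131 m and x of chip_5 in the frame of drawer_floor between -0.137 and 0.137 m and y of chip_5 in the frame of drawer_floor between -0.131 and 0.131 m), for 0.2 s.
4. the drawer is fully home with the chips in it (all of step 3 and value of joint drawer below 0.003 m), for 0.2 s.
At the end, for the whole second after the job is handed in: Every tin stands upright with its centre on the mat (at least 10 mm inside the edges), every chip lies in the drawer, the drawer is home within 3 mm, and the scraper stands upright at rest on the rest plate (centre within 50 by 40 mm of the plate's centre) (all of step 1 and all of step 4 and x of scraper in the frame of rest between -0.05 and 0.05 m and y of scraper in the frame of rest between -0.04 and 0.04 m and z of scraper in the frame of rest below 0.012 m and angle between scraper's own z axis and vertical below 0.15 rad and linear speed of scraper below 0.03 m/s); the robot touches nothing.
It fails at once if a chip is touched with the gripper or arm (over 3 N) (contact force between any of the fingers, the arm and chip_0 above 3 N or contact force between any of the fingers, the arm and chip_1 above 3 N or contact force between any of the fingers, the arm and chip_2 above 3 N or contact force between any of the fingers, the arm and chip_3 above 3 N or contact force between any of the fingers, the arm and chip_4 above 3 N or contact force between any of the fingers, the arm and chip_5 above 3 N).
It fails at once if a bystander is moved more than 30 mm (distance of any of jar, tape from where it was at the start of the episode above 0.03 m).
Of tin_0, tin_1, tin_2 only 2 to 3 are there at a start; the rules pass over those that are not, and their reading is None.
Of chip_0, chip_1, chip_2, chip_3, chip_4, chip_5 only 4 to 6 are there at a start; the rules pass over those that are not, and their reading is None.
At some moment in a run one of chip_0, chip_1, chip_2, chip_3, chip_4, chip_5, tin_0, tin_1, tin_2, scraper may be knocked a few centimetres aside while the robot is not near it.
It also fails if it takes over 208 s, if anything falls off the work surface, if the arm or the gripper's body presses on something with over 40 N, if the wrist force passes 120 N, or if a joint passes its speed limit or range.

ROBOT

A 6-joint arm with a two-finger parallel gripper is mounted at the origin on the work surface. World frame = base frame: x ahead of the robot, y to its left, z up, the work surface at z = 0. Lengths are in mm, angles in rad, forces in N, time in s.
With the tool pointing down it reaches from about 350 to 975 mm from the base axis. Payload 7.1 kg.
Tool frame: the origin (TCP) lies midway between the tips of the shut fingers; the grasp point (between the pads) lies 19 mm behind it; z points along the fingers, y is the line along which they close (so a half turn about z gives the same grasp; the last joint's range is limited). The gripper opens to 88 mm and grips with 3 to 60 N. Pads are 20 mm wide; open, the fingers measure 115 mm over their backs; the gripper's body (75 mm by 178 mm) begins 61 mm behind the grasp point.
Start: joints at [-0.019, 0.423, 1.63, -0, 1.089, -0.019], TCP at [624.984, 0.026, 201.475] pointing down, gripper open.
Joint ranges: [-3, 3], [-0.9, 2.11], [0.09, 2.58], [-1.31, 4.45], [0.11, 2.69], [-2.54, 2.54]. Speed limits (rad/s): [2.39, 2.39, 3.01, 3.14, 3.14, 3.14].

INTERFACE

Orientations are given as a rotation vector (axis times angle).
In Python, from workcell import ctrl gives the robot as it stands. The module is installed in compiled form; this text tells all that it offers.
- The arm moves only by the tool apply_moves, never from a script. Its argument "targets" is a list of rows, each a list of 3 entries, a list of its own where there are three numbers: the opening, from -1 (shut) to 1 (fully open), then the shift along the tool's x, y, z normalised to -1 to 1, where 1 is 5 cm, then the turn, a rotation vector about the tool's x, y, z normalised to -1 to 1, where 1 is 90 degrees. In form: [[jaw, [x, y, z], [wx, wy, wz]], ...]. A call has 1 to 8 rows; each row shifts and turns the commanded pose from where the row before left it, along the tool's axes as they then stand; what a row does not reach is not made up. A row lasts 1/8 s, in which the tool goes at most 62.5 mm and 10.7 degrees, less where a joint would pass 70% of its speed; a pose out of reach is approached as far as the arm can. A call with a number of a shift or a turn outside -1 to 1 is refused whole. A call with a gripper value outside its range is refused whole. The fingers move at their own pace and stop on an object; the grip force is fixed at half the most. Time passes only in rows, so rows that do not move let the fingers close. It gives the time, the measured TCP pose, the force, the opening and the grip force at its end, in the units of the state.
- ctrl.get_obs(): the state, without advancing time (a new reading comes with each control period).
- ctrl.get_image(name): name is "scene" or "side" or "wrist"; returns a dict with "pixels" (384x512x3 uint8, blue, green, red), "camera_matrix" (3x3 intrinsics, pixels), "view" (4x4, takes a point from world to camera coordinates); the wrist camera has in their place "hand_eye" (4x4, takes a point from camera to tool coordinates, whose origin is the TCP and whose axes are the flange's). Camera axes: x right, y down, z forward; pixel columns grow to the right and rows downward; lengths in mm; the calibration is good to about 2 mm. A picture is of the moment at which its call begins: read the wrist's pose just before it. There is no depth.
- ctrl.close_job(): hands the job in; it is judged then, once.
Trained networks look in the newest picture that a camera, given by its name, has taken for a name from the list of things; names that differ only in an ending like _2 or _b are one class to them, and where a whole thing is asked for, a point or a joint stands for the part that bears it (a point fixed in the world has none). Each returns a list of dicts, best first, with "score" (0 to 1); they miss things now and then, are a little off and sometimes report something else, mostly with a low value. They report only what shows in the picture. A call takes as long as a camera call. They do not tell look-alikes from the thing itself.
- ctrl.masks_of(label, camera): "region" (384x512 bool, what is visible of it) and "bbox" ([left, top, right, bottom] in pixels, round what is visible of it).
- ctrl.pinpoint(label, camera): "xy" ([column, row] in pixels: a listed point, or the origin of a listed thing).
The state is a dict: "t": time; "qpos": joint angles; "qvel": joint speeds; "joint_torque": joint torques, N m; "ee_pos": TCP position; "orientation": TCP orientation; "ft_force": force on the tool from outside, world axes, zero at the start; "moment": the same for the moment, N m; "width": finger opening in mm; "grasp_force": force on a finger pad.
Only numpy, scipy, OpenCV 4.12 (cv2) and the standard library are available. Lean on these libraries where they do the work, as an engineer would, in place of code of your own. Each camera call takes 0.05 s, during which the arm holds its last target. There are 200 camera calls.

## Working session

There is one attempt and no reset: what is moved stays moved. The work goes in short steps, Python scripts to look and compute and a tool call to move; the robot and the scene stay as the last step left them, time stands still between calls to the robot, and variables do not carry over. Pictures are saved under pics/ and viewed, at most 14 in all, crops included, and the job is handed in when it is done.

Besides the shell and the picture viewer there is one more tool, called after ">>>" by a JSON object that holds its "name" and its "arguments". apply_moves: Moves the arm, as the interface text tells. Scaled input: -1 to 1 covers 5 cm each way for a shift and 90 degrees each way for a turn. Its arguments: {"type":"object","properties":{"targets":{"type":"array"}},"required":["targets"]}

```bash
mkdir -p pics; cat > h.py <<'E'
import numpy as np, cv2
from workcell import ctrl
from scipy.spatial.transform import Rotation as R
def snap(cam, fn=None):
    o=ctrl.get_obs(); im=ctrl.get_image(cam); im['obs']=o
    if fn: cv2.imwrite('pics/'+fn, im['pixels'])
    if 'view' in im: im['T']=np.array(im['view'])
    else:
        W=np.eye(4); W[:3,:3]=R.from_rotvec(o['orientation']).as_matrix(); W[:3,3]=o['ee_pos']
        im['T']=np.linalg.inv(W@np.array(im['hand_eye']))
    return im
def ray(im,px,z):
    K=np.array(im['camera_matrix']); d=np.linalg.inv(K)@[px[0],px[1],1]
    T=im['T']; Rm=T[:3,:3].T; c=-Rm@T[:3,3]; w=Rm@d
    return c+w*(z-c[2])/w[2]
def proj(im,P):
    P=np.atleast_2d(P); c=P@im['T'][:3,:3].T+im['T'][:3,3]; p=c@np.array(im['camera_matrix']).T
    return p[:,:2]/p[:,2:]
E
python3 - <<'E'
from h import *
for c in ['scene','side','wrist']:
    im=snap(c,c+'0.png'); print(c, -im['T'][:3,:3].T@im['T'][:3,3])
    for l in ['station','drawer_front','drawer_floor','mat','rest','scraper','tin_0','chip_0','jar','tape']:
        r=ctrl.pinpoint(l,c); print(l,[(np.round(x['xy']).tolist(),round(x['score'],2)) for x in r])
print(ctrl.get_obs())
a=cv2.imread('pics/scene0.png');b=cv2.imread('pics/side0.png')
E
```

```text
scene [1234.85453298  216.87899416  953.50911653]
station [([278.0, 198.0], 0.9), ([154.0, 138.0], 0.7)]
drawer_front [([190.0, 167.0], 0.68), ([280.0, 194.0], 0.34)]
drawer_floor [([239.0, 180.0], 0.72)]
mat [([403.0, 210.0], 0.76)]
rest [([154.0, 139.0], 0.82)]
scraper [([154.0, 138.0], 0.79), ([404.0, 209.0], 0.72)]
tin_0 [([265.0, 264.0], 0.87), ([353.0, 200.0], 0.75), ([307.0, 159.0], 0.72), ([241.0, 181.0], 0.65), ([295.0, 202.0], 0.61), ([154.0, 139.0], 0.43)]
chip_0 [([275.0, 153.0], 0.52), ([238.0, 195.0], 0.49)]
jar [([381.0, 273.0], 0.75)]
tape [([121.0, 193.0], 0.75), ([153.0, 135.0], 0.57)]
side [ 471.52035728 -810.23513715 1078.63013747]
station [([232.0, 201.0], 0.68)]
drawer_front [([253.0, 269.0], 0.69)]
drawer_floor [([243.0, 234.0], 0.85), ([225.0, 346.0], 0.33)]
mat [([200.0, 128.0], 0.7)]
rest [([222.0, 350.0], 0.83), ([203.0, 172.0], 0.42)]
scraper [([224.0, 345.0], 0.6)]
tin_0 [([301.0, 189.0], 0.84), ([253.0, 163.0], 0.76), ([203.0, 174.0], 0.7), ([206.0, 156.0], 0.56)]
chip_0 [([212.0, 211.0], 0.78), ([211.0, 191.0], 0.74), ([271.0, 198.0], 0.63), ([262.0, 18
[... 494 characters left out ...]
t': 1.65, 'qpos': array([-1.90200109e-02,  4.23081565e-01,  1.62993742e+00,  2.93758233e-05,
        1.08860490e+00, -1.89484120e-02]), 'qvel': array([-2.58199437e-04,  8.03466596e-04,  9.70854675e-04, -1.57454561e-04,
        2.94120459e-05, -2.21988567e-03]), 'joint_torque': array([-2.34927038e-04, -5.44575119e+01, -2.74040848e+01,  6.43862598e-02,
        1.68639718e-02, -5.49298659e-05]), 'ee_pos': array([6.24960868e+02, 2.25689146e-02, 2.01471848e+02]), 'orientation': array([-2.22150745e+00, -2.22131814e+00,  4.57825807e-06]), 'ft_force': array([-0.14276508,  0.30213127,  0.99329765]), 'moment': array([0.02342734, 0.01292656, 0.01308727]), 'grasp_force': 0.0, 'width': 87.59116818254675}
```

View images.

View pics/scene0.png

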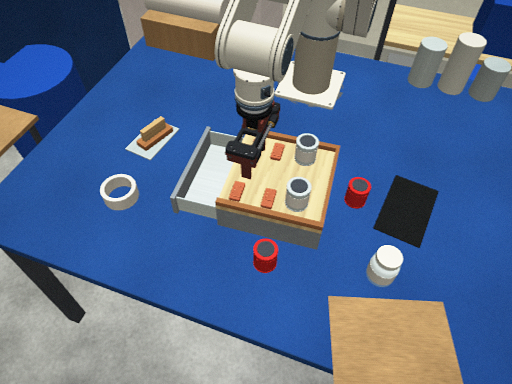

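View pics/side0.png

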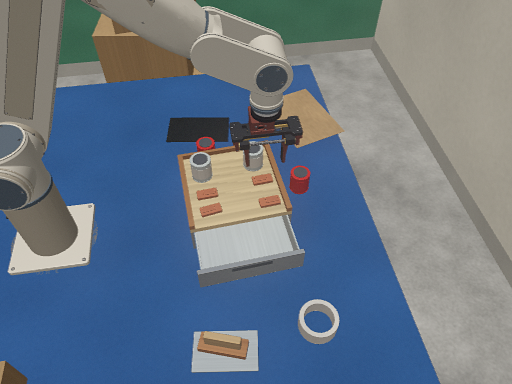

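View pics/wrist0.png

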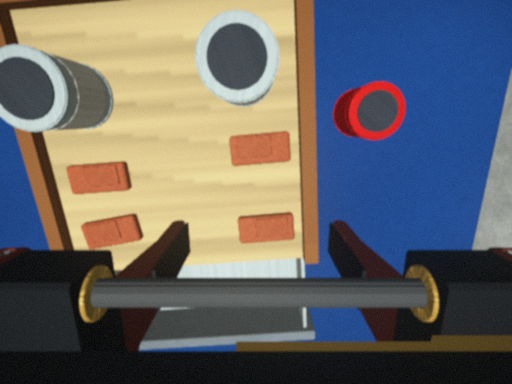

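```bash
python3 - <<'E'
from h import *
import pickle
I={c:snap(c) for c in ['scene','side','wrist']}
f=lambda c,p,z:np.round(ray(I[c],p,z)[:2]).tolist()
for c,p in [('scene',(278,198)),('side',(232,201))]: print('st',f(c,p,0))
print('mat',f('scene',(403,210),0),f('side',(200,128),0),'rest',f('scene',(154,139),0),f('side',(222,350),0))
print('drawfront',f('side',(253,269),45),f('scene',(190,167),45))
print('tins top',f('scene',(307,143),166),f('scene',(298,186),166),f('wrist',(238,56),166),f('wrist',(25,88),166))
print('chips',[f('wrist',p,101) for p in [(261,146),(101,178),(266,225),(118,231)]])
print('jar',f('scene',(381,273),0),'tape',f('scene',(121,193),0),'reds',f('side',(301,189),0),f('scene',(358,192),35))
for P in ['scene','side']:
  im=I[P]['pixels']; 
crop=cv2.resize(I['scene']['pixels'][115:285,180:400],None,fx=3.5,fy=3.5,interpolation=cv2.INTER_CUBIC); cv2.imwrite('pics/crop1.png',crop)
E
```

```text
st [543.0, 50.0]
st [533.0, 55.0]
mat [458.0, 399.0] [459.0, 413.0] rest [456.0, -406.0] [451.0, -408.0]
drawfront [557.0, -222.0] [558.0, -221.0]
tins top [459.0, 96.0] [611.0, 114.0] [610.0, 116.0] [452.0, 95.0]
chips [[628.0, 46.0], [461.0, 13.0], [633.0, -39.0], [471.0, -46.0]]
jar [678.0, 371.0] tape [687.0, -389.0] reds [759.0, 70.0] [468.0, 264.0]
```

View pics/crop1.png

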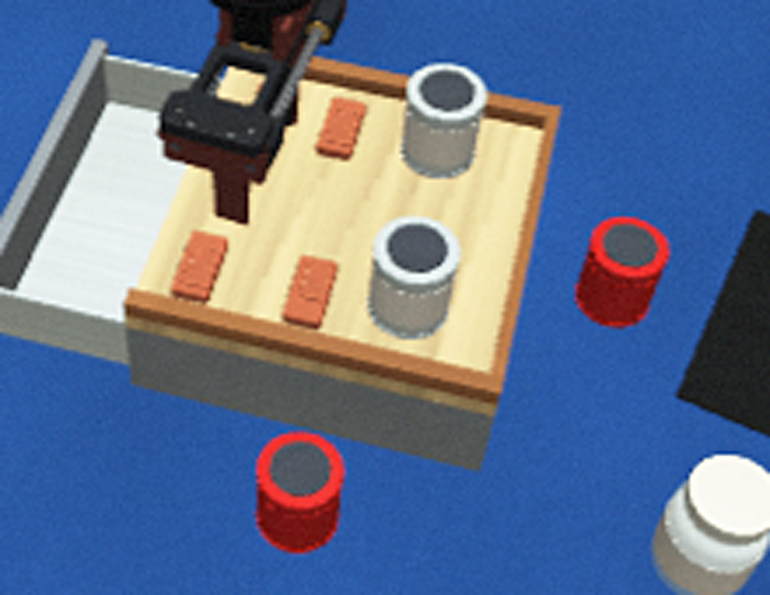

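Grey‑white tins at scene (307,150) and (298,193) stand on the board and match the description. The two red ones, at (265,255) and (358,192) on the bench, are look-alikes and I leave them alone. There are four chips, and the drawer opens toward world −y. Next I raise the wrist camera for a precise fit.

>>> {"name": "apply_moves", "arguments": {"targets": [[1,[-0.15,-0.6,-1],[0,0,0]],[1,[-0.15,-0.6,-1],[0,0,0]],[1,[-0.1,-0.5,-1],[0,0,0]],[1,[0,0,0],[0,0,0]],[1,[0,0,0],[0,0,0]]]}}

```text
t: 2.42
ee_pos: [539.9, -19.9, 351.1]
orientation: [2.221, 2.221, 0.0]
ft_force: [0.2, -0.3, -0.1]
width: 87.4
grasp_force: 0.0
```

```bash
cat >> h.py <<'E'
def look(fn=None):
    "wrist picture: chips (world x,y,angle of long side) and picture"
    im=snap('wrist',fn); hsv=cv2.cvtColor(im['pixels'],cv2.COLOR_BGR2HSV)
    return im,hsv
def rects(im,zt=108,amin=150):
    hsv=cv2.cvtColor(im['pixels'],cv2.COLOR_BGR2HSV)
    m=((hsv[...,0]<9)&(hsv[...,1]>110)&(hsv[...,2]>130)).astype(np.uint8)
    m=cv2.morphologyEx(m,cv2.MORPH_OPEN,np.ones((3,3),np.uint8))
    out=[]
    for c in cv2.findContours(m,cv2.RETR_EXTERNAL,cv2.CHAIN_APPROX_NONE)[0]:
        if cv2.contourArea(c)<amin: continue
        w=np.array([ray(im,p,zt)[:2] for p in c[:,0].astype(float)],np.float32)
        (x,y),(a,b),t=cv2.minAreaRect(w)
        if a<b: a,b,t=b,a,t+90
        out.append((round(x),round(y),round(a),round(b),round(t),c[:,0].mean(0).round().tolist()))
    return out
E
python3 - <<'E'
from h import *
im,_=look('w1.png'); print(im['obs']['ee_pos'],im['obs']['t'])
for r in rects(im): print(r)
E
```

```text
[539.85254431 -19.9406019  351.11596091] 2.425
(734, 79, 54, 51, 6, [389.0, 99.0])
```

View pics/w1.png

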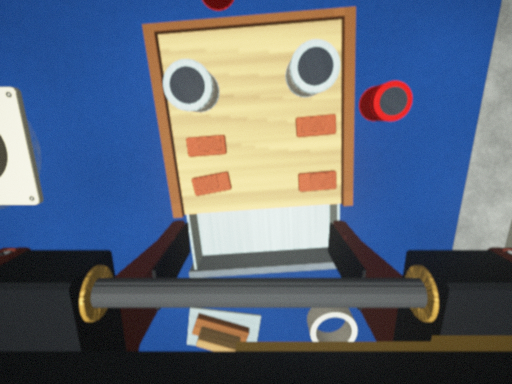

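The whole board shows. The rim's outer corners are near (144,24), (356,7), (354,206) and (174,216), with tin tops at (190,86) and (316,67). The chips are at (207,146), (316,125), (317,181) and (212,183).

```bash
python3 - <<'E'
from h import *
im={'pixels':cv2.imread('pics/w1.png')}
o=ctrl.get_obs(); s=snap('wrist'); 
q=[(144,24),(356,7),(354,206),(174,216)]
W=np.array([ray(s,p,110)[:2] for p in q]); print(W.round())
L=np.array([[140,145],[140,-145],[-140,-145],[-140,145]])
c=W.mean(0); A=(W-c); th=np.arctan2((L[:,0]*A[:,1]-L[:,1]*A[:,0]).sum(),(L*A).sum()); print('station',c,np.degrees(th))
M=np.array([[np.cos(th),-np.sin(th)],[np.sin(th),np.cos(th)]]); print('res',(L@M.T+c-W).round(1))
np.savez('st.npz',c=c,th=th)
hsv=cv2.cvtColor(s['pixels'],cv2.COLOR_BGR2HSV)
for p in [(207,146),(316,125),(150,60),(350,120),(240,120),(389,90)]: print(p,hsv[p[1],p[0]],s['pixels'][p[1],p[0]])
print('tins',[ray(s,p,166)[:2].round() for p in [(190,86),(316,67)]])
b=snap('side'); a=snap('scene')
print('front',ray(s,(264,272),78)[:2].round(),'mat corners',[ray(b,p,4)[:2].round().tolist() for p in [(167,142),(171,118),(229,119),(229,142)]],[ray(a,p,4)[:2].round().tolist() for p in [(397,178),(438,190),(420,244),(376,226)]])
print('rest corners',[ray(b,p,6)[:2].round().tolist() for p in [(192,331),(257,332),(259,370),(192,371)]])
E
```

```text
[[384. 178.]
 [670. 198.]
 [692. -81.]
 [403. -98.]]
station [536.95981007  49.25568889] 93.98400762627377
res [[-1.1  1.1]
 [ 2.3  1.1]
 [-0.7  0.4]
 [-0.6 -2.5]]
(207, 146) [  9 155 216] [ 85 124 216]
(316, 125) [  9 154 210] [ 83 122 210]
(150, 60) [ 13 158 173] [ 66 113 173]
(350, 120) [ 14 151 186] [ 76 128 186]
(240, 120) [ 22  87 229] [151 209 229]
(389, 90) [104  35  94] [94 88 81]
tins [array([454.,  93.]), array([610., 114.])]
front [ 549. -218.] mat corners [[338.0, 353.0], [356.0, 481.0], [569.0, 442.0], [555.0, 319.0]] [[347.0, 366.0], [351.0, 487.0], [558.0, 456.0], [542.0, 335.0]]
rest corners [[382.0, -351.0], [543.0, -379.0], [533.0, -471.0], [376.0, -448.0]]
```

>>> {"name": "apply_moves", "arguments": {"targets": [[1,[0.67,0.35,0.64],[0,0,0]],[1,[0.67,0.35,0.64],[0,0,0]],[1,[0.67,0.35,0.64],[0,0,0]],[1,[0.67,0.35,0.64],[0,0,0]],[1,[0,0,0],[0,0,0]]]}}

```text
t: 3.25
ee_pos: [608.6, 115.7, 219.1]
orientation: [-2.215, -2.221, 0.009]
ft_force: [0.3, -0.4, -0.2]
width: 87.9
grasp_force: 0.0
```

>>> {"name": "apply_moves", "arguments": {"targets": [[1,[0,0,0.7],[0,0,0]],[1,[0,0,0.7],[0,0,0]],[1,[0,0,0.56],[0,0,0]],[-1,[0,0,0],[0,0,0]],[-1,[0,0,0],[0,0,0]],[-1,[0,0,0],[0,0,0]],[-1,[0,0,0],[0,0,0]],[-1,[0,0,0],[0,0,0]]]}}

```text
t: 4.25
ee_pos: [610.7, 114.0, 127.1]
orientation: [2.22, 2.221, 0.002]
ft_force: [-3.0, -1.6, 6.4]
width: 59.5
grasp_force: 30.0
```

>>> {"name": "apply_moves", "arguments": {"targets": [[-1,[0,0,-0.6],[0,0,0]],[-1,[0,0,-0.6],[0,0,0]],[-1,[0.8,-0.3,0],[0,0,0]],[-1,[0.8,-0.3,0],[0,0,0]],[-1,[0.8,-0.3,0],[0,0,0]],[-1,[0.8,-0.3,0],[0,0,0]],[-1,[0.8,-0.3,0],[0,0,0]],[-1,[0.8,-0.3,0],[0,0,0]]]}}

```text
t: 5.25
ee_pos: [519.2, 355.2, 185.6]
orientation: [2.221, 2.222, 0.0]
ft_force: [1.0, 0.4, -2.6]
width: 59.7
grasp_force: 30.0
```

>>> {"name": "apply_moves", "arguments": {"targets": [[-1,[0.86,-0.32,0],[0,0,0]],[-1,[0,0,0],[0,0,0]],[-1,[0,0,0],[0,0,0]]]}}

```text
t: 5.62
ee_pos: [503.7, 396.7, 185.3]
orientation: [2.22, 2.222, -0.001]
ft_force: [-0.5, -0.1, -3.2]
width: 59.2
grasp_force: 30.0
```

>>> {"name": "apply_moves", "arguments": {"targets": [[-1,[0,0,0.7],[0,0,0]],[-1,[0,0,0.7],[0,0,0]],[-1,[0,0,0.7],[0,0,0]],[-1,[0,0,0.6],[0,0,0]],[-1,[0,0,0.2],[0,0,0]],[-1,[0,0,0.06],[0,0,0]],[-1,[0,0,0],[0,0,0]]]}}

```text
t: 6.5
ee_pos: [504.8, 397.2, 38.5]
orientation: [2.222, 2.221, 0.003]
ft_force: [0.6, 0.7, -1.2]
width: 59.4
grasp_force: 30.0
```

>>> {"name": "apply_moves", "arguments": {"targets": [[-1,[0,0,0.05],[0,0,0]],[-1,[0,0,0],[0,0,0]],[1,[0,0,0],[0,0,0]],[1,[0,0,0],[0,0,0]],[1,[0,0,0],[0,0,0]],[1,[0,0,0],[0,0,0]]]}}

```text
t: 7.25
ee_pos: [503.9, 397.0, 34.9]
orientation: [-2.221, -2.221, 0.0]
ft_force: [-0.6, -0.6, -0.6]
width: 87.9
grasp_force: 0.0
```

>>> {"name": "apply_moves", "arguments": {"targets": [[1,[0,0,-0.6],[0,0,0]],[1,[0,0,-0.9],[0,0,0]],[1,[0,0,-1],[0,0,0]],[1,[0,0,-1],[0,0,0]],[1,[-1,-0.1,-0.2],[0,0,0]],[1,[-1,-0.1,0],[0,0,0]],[1,[-1,-0.2,0],[0,0,0]],[1,[-1,-0.2,0],[0,0,0]]]}}

```text
t: 8.25
ee_pos: [473.5, 195.5, 220.1]
orientation: [2.221, 2.222, 0.0]
ft_force: [0.8, 0.1, -0.1]
width: 87.6
grasp_force: 0.0
```

```bash
python3 - <<'E'
from h import *
for c in ['scene','side']:
    s=snap(c,c+'2.png')
    for x in ctrl.masks_of('tin_0',c):
        b=x['bbox']; print(c,[round(float(v)) for v in b],round(x['score'],2),'top@166',ray(s,((b[0]+b[2])/2,b[1]+ (12 if c=='scene' else 9)),166)[:2].round())
    for x in ctrl.pinpoint('tin_0',c): print(np.round(x['xy']),round(x['score'],2),'z95',ray(s,x['xy'],95)[:2].round(),'z4',ray(s,x['xy'],4)[:2].round())
a=cv2.imread('pics/scene2.png')[110:290,170:460]; cv2.imwrite('pics/crop2.png',cv2.resize(a,None,fx=2.5,fy=2.5,interpolation=cv2.INTER_CUBIC))
E
```

```text
scene [391, 201, 420, 228] 0.83 top@166 [599. 375.]
scene [254, 239, 276, 274] 0.78 top@166 [811.  96.]
scene [296, 137, 317, 166] 0.6 top@166 [480. 100.]
scene [341, 178, 369, 209] 0.56 top@166 [573. 249.]
scene [135, 116, 173, 148] 0.38 top@166 [ 553. -318.]
[404. 223.] 0.95 z95 [573. 389.] z4 [503. 408.]
[349. 202.] 0.85 z95 [557. 246.] z4 [485. 249.]
[264. 265.] 0.74 z95 [808.  94.] z4 [762.  81.]
side [192, 152, 214, 183] 0.83 top@166 [458.  83.]
side [292, 167, 310, 194] 0.81 top@166 [726. -20.]
side [205, 111, 221, 134] 0.75 top@166 [504. 258.]
side [195, 136, 214, 152] 0.54 top@166 [470. 149.]
[204. 170.] 0.89 z95 [457. 115.] z4 [455. 201.]
[214. 130.] 0.86 z95 [506. 288.] z4 [510. 389.]
[301. 188.] 0.77 z95 [734.  -4.] z4 [758.  71.]
[208. 157.] 0.59 z95 [473. 168.] z4 [474. 259.]
```

View pics/crop2.png

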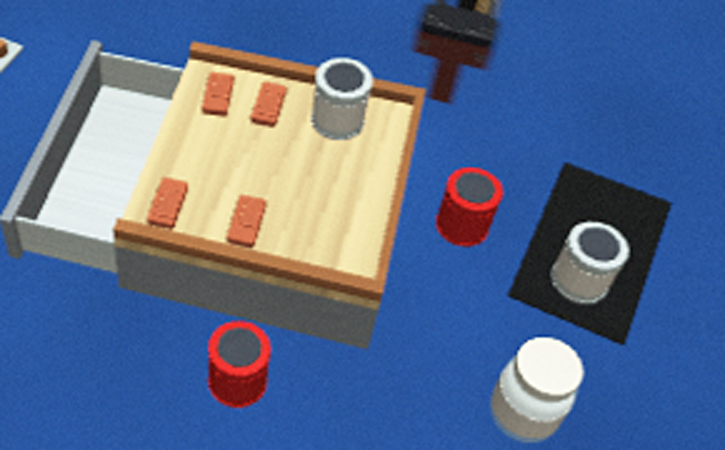

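The first tin stands on the mat at scene (406,216). The second tin is still at (307,150).

>>> {"name": "apply_moves", "arguments": {"targets": [[1,[-0.7,-0.13,0],[0,0,0]],[1,[-0.7,-0.13,0],[0,0,0]],[1,[-0.65,-0.13,0],[0,0,0]],[1,[0,0,0],[0,0,0]],[1,[0,0,0.7],[0,0,0]],[1,[0,0,0.7],[0,0,0]],[1,[0,0,0.5],[0,0,0]],[1,[0,0,0],[0,0,0]]]}}

```text
t: 9.55
ee_pos: [453.7, 95.7, 123.4]
orientation: [-2.218, -2.221, 0.005]
ft_force: [0.3, -0.3, -0.4]
width: 88.1
grasp_force: 0.0
```

>>> {"name": "apply_moves", "arguments": {"targets": [[-1,[0,0,0],[0,0,0]],[-1,[0,0,0],[0,0,0]],[-1,[0,0,0],[0,0,0]],[-1,[0,0,0],[0,0,0]],[-1,[0,0,-0.6],[0,0,0]],[-1,[0,0,-0.6],[0,0,0]],[-1,[0,0,0],[0,0,0]]]}}

```text
t: 10.42
ee_pos: [456.2, 94.7, 186.7]
orientation: [2.22, 2.219, 0.007]
ft_force: [-0.2, 0.1, -3.9]
width: 59.3
grasp_force: 30.0
```

>>> {"name": "apply_moves", "arguments": {"targets": [[-1,[0.8,-0.12,0],[0,0,0]],[-1,[0.8,-0.12,0],[0,0,0]],[-1,[0.8,-0.12,0],[0,0,0]],[-1,[0.8,-0.12,0],[0,0,0]],[-1,[0.8,-0.12,0],[0,0,0]],[-1,[0.8,-0.12,0],[0,0,0]],[-1,[0.8,-0.12,0],[0,0,0]],[-1,[0.74,-0.12,0],[0,0,0]]]}}

```text
t: 11.42
ee_pos: [405.6, 412.3, 182.9]
orientation: [2.221, 2.222, -0.003]
ft_force: [0.2, -0.2, -1.5]
width: 59.4
grasp_force: 30.0
```

>>> {"name": "apply_moves", "arguments": {"targets": [[-1,[0,0,0],[0,0,0]],[-1,[0,0,0],[0,0,0]],[-1,[0,0,0.7],[0,0,0]],[-1,[0,0,0.7],[0,0,0]],[-1,[0,0,0.7],[0,0,0]],[-1,[0,0,0.6],[0,0,0]],[-1,[0,0,0.25],[0,0,0]],[-1,[0,0,0],[0,0,0]]]}}

```text
t: 12.42
ee_pos: [406.4, 410.6, 37.0]
orientation: [2.222, 2.22, -0.002]
ft_force: [0.1, -0.1, -3.4]
width: 59.5
grasp_force: 30.0
```

>>> {"name": "apply_moves", "arguments": {"targets": [[-1,[0,0,0.05],[0,0,0]],[-1,[0,0,0],[0,0,0]],[-1,[0,0,0],[0,0,0]]]}}

```text
t: 12.8
ee_pos: [406.8, 411.9, 35.7]
orientation: [2.221, 2.222, 0.002]
ft_force: [-0.0, 0.5, -2.7]
width: 59.5
grasp_force: 30.0
```

>>> {"name": "apply_moves", "arguments": {"targets": [[-1,[0,0,0.03],[0,0,0]],[-1,[0,0,0],[0,0,0]],[1,[0,0,0],[0,0,0]],[1,[0,0,0],[0,0,0]],[1,[0,0,0],[0,0,0]],[1,[0,0,0],[0,0,0]],[1,[0,0,-0.5],[0,0,0]],[1,[0,0,-0.7],[0,0,0]]]}}

```text
t: 13.8
ee_pos: [405.8, 410.9, 93.1]
orientation: [-2.221, -2.221, 0.004]
ft_force: [0.8, 1.3, 0.5]
width: 87.7
grasp_force: 0.0
```

>>> {"name": "apply_moves", "arguments": {"targets": [[1,[0,0,-1],[0,0,0]],[1,[0,0,-1],[0,0,0]],[1,[0,0,-1],[0,0,0]],[1,[-1,0.4,0],[0,0,0]],[1,[-1,0.4,0],[0,0,0]],[1,[-1,0.4,0],[0,0,0]],[1,[-1,0.2,0],[0,0,0]],[1,[-1,0,0],[0,0,0]]]}}

```text
t: 14.8
ee_pos: [477.0, 159.9, 243.5]
orientation: [2.222, 2.221, 0.001]
ft_force: [0.3, 0.1, 0.3]
width: 88.1
grasp_force: 0.0
```

>>> {"name": "apply_moves", "arguments": {"targets": [[1,[-1,0,0],[0,0,0]],[1,[-1,0,0],[0,0,0]],[1,[-1,0,0],[0,0,0]],[1,[-1,0,0],[0,0,0]],[1,[-1,0,0],[0,0,0]],[1,[-1,0,0],[0,0,0]],[1,[-1,0,0],[0,0,0]],[1,[-1,0,0],[0,0,0]]]}}

```text
t: 15.8
ee_pos: [476.2, -240.2, 243.5]
orientation: [2.222, 2.221, 0.0]
ft_force: [2.2, 0.0, 0.1]
width: 87.6
grasp_force: 0.0
```

>>> {"name": "apply_moves", "arguments": {"targets": [[1,[-1,0,0],[0,0,0]],[1,[-1,0,0],[0,0,0]],[1,[-1,0,0],[0,0,0]],[1,[0,0,0],[0,0,0]],[1,[0,0,0],[0,0,0]]]}}

```text
t: 16.42
ee_pos: [476.1, -387.9, 243.0]
orientation: [-2.221, -2.22, -0.0]
ft_force: [-0.1, 0.4, 0.5]
width: 87.8
grasp_force: 0.0
```

```bash
python3 - <<'E'
from h import *
s=snap('wrist','w3.png'); a=snap('scene','s3.png')['pixels'];b=snap('side','d3.png')['pixels']
print(s['obs']['ee_pos'],s['obs']['t'])
A=cv2.resize(a[100:260,100:450],(770,352),interpolation=cv2.INTER_CUBIC)
B=cv2.resize(b[320:384,180:270],(360,248),interpolation=cv2.INTER_CUBIC); C=cv2.resize(s['pixels'],(331,248))
cv2.imwrite('pics/m3.png',np.vstack([A,np.hstack([B,C,np.zeros((248,79,3),np.uint8)])]))
E
```

```text
[ 476.08532655 -387.85668289  242.98141357] 16.425
```

View pics/m3.png

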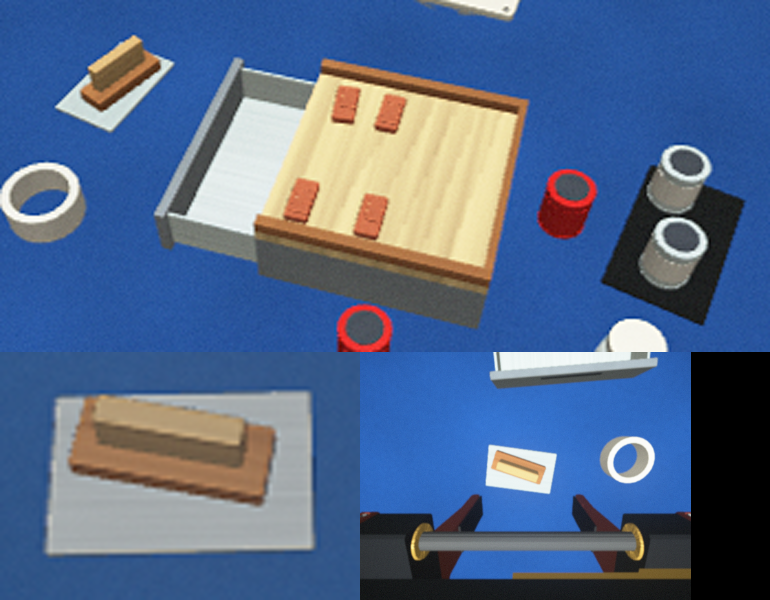

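```bash
python3 - <<'E'
from h import *
for c in ['scene','side']:
    s=snap(c); s['im']=0
    for l in ['mat','tin_0']:
      for x in ctrl.pinpoint(l,c): print(c,l,np.round(x['xy']),round(x['score'],2),'z4',ray(s,x['xy'],4)[:2].round())
    hsv=cv2.cvtColor(s['pixels'],cv2.COLOR_BGR2HSV); m=(hsv[...,2]<45).astype(np.uint8)
    if c=='side':
        print('mat corners',[ray(s,p,4)[:2].round() for p in [(167,142),(171,118),(229,119),(229,142)]])
    for P in [(406,411),(504,397)]:
        print('proj base',proj(s,[P+(4,)]).round(),'top',proj(s,[P+(75,)]).round())
a=cv2.imread('pics/d3.png')[80:200,130:260];A=cv2.resize(a,None,fx=4,fy=4,interpolation=cv2.INTER_CUBIC)
b=cv2.imread('pics/s3.png')[150:270,350:460];B=cv2.resize(b,None,fx=2.5,fy=4,interpolation=cv2.INTER_CUBIC); cv2.imwrite('pics/m4.png',np.hstack([A,B]))
w=snap('wrist'); print(cv2.cvtColor(w['pixels'],cv2.COLOR_BGR2HSV)[170:195:6,205:300:8].tolist())
for x in ctrl.masks_of('scraper','wrist'):
    print(x['score'],x['bbox'])
cv2.imwrite('pics/w4.png',cv2.resize(w['pixels'][130:220,180:310],None,fx=6,fy=6,interpolation=cv2.INTER_CUBIC))
E
```

```text
scene mat [406. 209.] 0.74 z4 [456. 406.]
scene tin_0 [263. 262.] 0.74 z4 [755.  78.]
scene tin_0 [354. 200.] 0.68 z4 [475. 259.]
scene tin_0 [404. 224.] 0.65 z4 [509. 408.]
scene tin_0 [406. 192.] 0.63 z4 [393. 398.]
proj base [[410. 197.]] top [[418. 182.]]
proj base [[400. 222.]] top [[408. 207.]]
side tin_0 [299. 189.] 0.96 z4 [751.  68.]
side tin_0 [216. 128.] 0.71 z4 [514. 397.]
mat corners [array([338., 353.]), array([356., 481.]), array([569., 442.]), array([555., 319.])]
proj base [[185. 129.]] top [[183. 114.]]
proj base [[213. 129.]] top [[211. 114.]]
[[[15, 96, 234], [20, 106, 233], [16, 105, 150], [18, 102, 137], [14, 132, 209], [14, 134, 217], [14, 133, 226], [14, 136, 195], [83, 10, 213], [87, 9, 244], [90, 9, 243], [90, 9, 245]], [[15, 132, 231], [24, 83, 247], [24, 85, 245], [23, 88, 244], [17, 104, 177], [17, 98, 135], [13, 130, 192], [14, 133, 214], [14, 132, 220], [14, 138, 211], [72, 7, 193], [90, 9, 246]], [[84, 5, 239], [19, 103, 233], [24, 82, 247], [24, 83, 247], [24, 78, 247], [24, 83, 247], [19, 113, 198], [18, 98, 138], [14, 120, 177], [14, 135, 210], [14, 90, 212], [90, 10, 244]], [[90, 9, 244], [90, 9, 246], [86, 8, 244], [17, 82, 232], [24, 83, 248], [24, 81, 247], [24, 80, 247], [24, 82, 247], [19, 110, 221], [15, 126, 230], [95, 12, 243], [93, 10, 245]], [[90, 9, 245], [90, 8, 245], [90, 9, 245], [90, 9, 244], [90, 9, 244], [18, 49, 230], [23, 88, 246], [24, 83, 246], [24, 78, 247], [14, 130, 228], [90, 9, 243], [90, 10, 243]]]
```

View pics/m4.png

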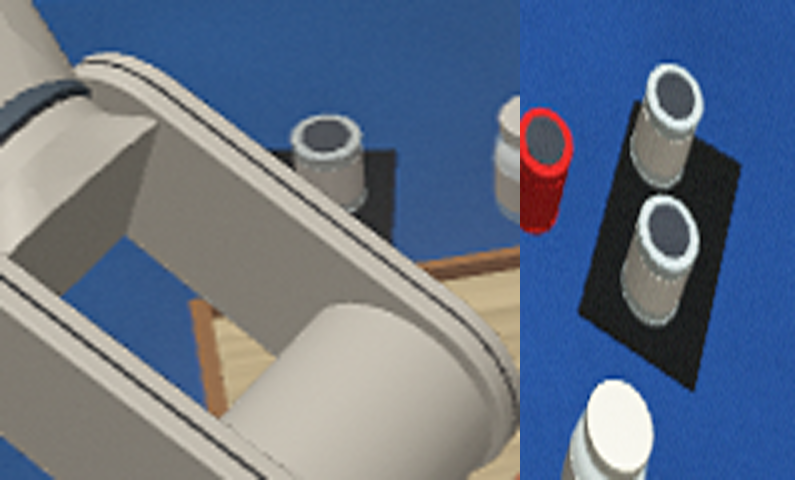

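View pics/w4.png

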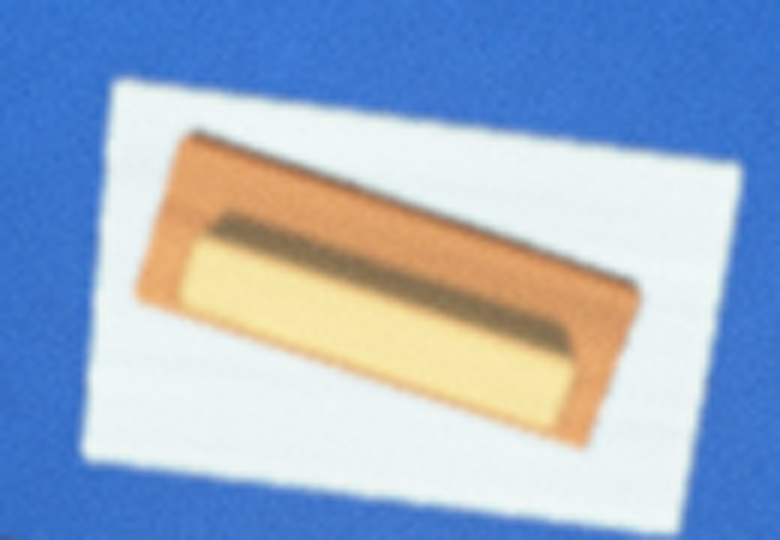

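```bash
python3 - <<'E'
from h import *
w=snap('wrist'); f=lambda p,z:ray(w,(p[0]/6+180-.4,p[1]/6+130-.4),z)[:2]
for n,Q,z in [('ridge',[(203,237),(572,355),(555,430),(183,303)],68),('blade',[(192,133),(638,287),(588,445),(140,297)],26),('rest',[(115,80),(740,163),(680,533),(85,460)],6)]:
    P=np.array([f(q,z) for q in Q]); d=(P[1]-P[0]+P[2]-P[3])/2
    print(n,P.mean(0).round(1),'ang',np.degrees(np.arctan2(d[1],d[0])).round(1),'len',np.linalg.norm(d).round(),P.round().tolist())
E
```

```text
ridge [ 455.9 -399.8] ang -18.8 len 86.0 [[418.0, -379.0], [499.0, -405.0], [495.0, -422.0], [413.0, -393.0]]
blade [ 456.5 -399.6] ang -19.0 len 116.0 [[409.0, -361.0], [517.0, -398.0], [505.0, -439.0], [395.0, -401.0]]
rest [ 459.2 -409.6] ang -7.4 len 159.0 [[387.0, -350.0], [544.0, -370.0], [532.0, -469.0], [374.0, -449.0]]
```

The scraper stands on the rest at (456,−400), with its long axis at −19°. I turn the tool by +71° in world so it closes across the ridge.

>>> {"name": "apply_moves", "arguments": {"targets": [[1,[-0.24,-0.4,0],[0,0,-0.1]],[1,[0,0,0.2],[0,0,-0.1]],[1,[0,0,0.3],[0,0,-0.1]],[1,[0,0,0.3],[0,0,-0.1]],[1,[0,0,0.3],[0,0,-0.1]],[1,[0,0,0.3],[0,0,-0.1]],[1,[0,0,0.3],[0,0,-0.1]],[1,[0,0,0.3],[0,0,-0.09]]]}}

```text
t: 18.02
ee_pos: [456.5, -400.6, 143.0]
orientation: [0.508, 3.1, -0.0]
ft_force: [0.1, 0.2, 0.3]
width: 88.2
grasp_force: 0.0
```

```bash
python3 - <<'E'
from h import *
o=ctrl.get_obs(); M=R.from_rotvec(o['orientation']).as_matrix(); print(o['ee_pos'],o['qpos'].round(2),M.round(3))
E
```

```text
[ 456.49433539 -400.55813384  143.00299044] [-0.74  0.47  1.71 -0.    0.96 -1.99] [[-0.948  0.319  0.   ]
 [ 0.319  0.948 -0.   ]
 [-0.    -0.    -1.   ]]
```

>>> {"name": "apply_moves", "arguments": {"targets": [[1,[0,0,0.7],[0,0,0]],[1,[0,0,0.7],[0,0,0]],[1,[0,0,0.5],[0,0,0]],[1,[0,0,0.28],[0,0,0]],[1,[0,0,0],[0,0,0]]]}}

```text
t: 18.65
ee_pos: [456.1, -400.2, 33.8]
orientation: [-0.516, -3.098, -0.001]
ft_force: [0.3, -0.5, 0.5]
width: 88.2
grasp_force: 0.0
```

>>> {"name": "apply_moves", "arguments": {"targets": [[-1,[0,0,0],[0,0,0]],[-1,[0,0,0],[0,0,0]],[-1,[0,0,0],[0,0,0]],[-1,[0,0,0],[0,0,0]],[-1,[0,0,0],[0,0,0]],[-1,[0,0,0],[0,0,0]],[-1,[0,0,0],[0,0,0]]]}}

```text
t: 19.52
ee_pos: [456.5, -400.5, 34.4]
orientation: [-0.516, -3.099, -0.0]
ft_force: [-0.5, 0.4, 0.2]
width: 21.2
grasp_force: 0.0
```

>>> {"name": "apply_moves", "arguments": {"targets": [[-1,[0,0,0],[0,0,0]],[-1,[0,0,0],[0,0,0]],[-1,[0,0,0],[0,0,0]]]}}

```text
t: 19.9
ee_pos: [456.5, -400.5, 34.4]
orientation: [-0.516, -3.099, 0.0]
ft_force: [-0.0, -1.8, -1.4]
width: 18.0
grasp_force: 30.0
```

>>> {"name": "apply_moves", "arguments": {"targets": [[-1,[0,0,-0.5],[0,0,0]],[-1,[0,0,-0.9],[0,0,-0.085]],[-1,[0,0,-0.9],[0,0,-0.085]],[-1,[0,0,-0.7],[0,0,-0.085]],[-1,[0,0,0],[0,0,0]],[-1,[0,0,0],[0,0,0]]]}}

```text
t: 20.65
ee_pos: [455.7, -399.6, 182.9]
orientation: [0.107, -3.138, -0.003]
ft_force: [0.6, -0.0, -2.4]
width: 17.9
grasp_force: 29.9
```

```bash
cat >> h.py <<'E'
def st():
    z=np.load('st.npz'); return z['c'],float(z['th'])
def tost(P):
    c,t=st(); return (np.asarray(P)[:2]-c)@np.array([[np.cos(t),-np.sin(t)],[np.sin(t),np.cos(t)]])
def obs():
    o=ctrl.get_obs(); M=R.from_rotvec(o['orientation']).as_matrix()
    print('tcp',o['ee_pos'].round(1),'st',tost(o['ee_pos']).round(1),'yaw(tool y)',np.degrees(np.arctan2(M[1,1],M[0,1])).round(2),'tilt',M[2,2].round(4),'q',o['qpos'].round(2),'w',round(o['width'],1),'t',o['t'])
def chips(cam='scene',z=101):
    s=snap(cam)
    for x in ctrl.pinpoint('chip_0',cam): print(cam,np.round(x['xy']),round(x['score'],2),'st',tost(ray(s,x['xy'],z)).round())
    hsv=cv2.cvtColor(s['pixels'],cv2.COLOR_BGR2HSV)
    m=((hsv[...,0]<11)&(hsv[...,1]>130)&(hsv[...,2]>120)).astype(np.uint8)
    n,l,a,c=cv2.connectedComponentsWithStats(m)
    for i in range(1,n):
        if a[i,4]>40: print(' blob',c[i].round(),a[i,4],'st',tost(ray(s,c[i],z)).round())
    return s
E
python3 - <<'E'
from h import *
obs()
for c in ['scene','side']: chips(c)
E
```

```text
tcp [ 455.7 -399.6  182.9] st [-442.1  112.3] yaw(tool y) 93.92 tilt -1.0 q [-0.74  0.42  1.69  0.    1.04 -2.38] w 17.9 t 20.65
scene [237. 193.] 0.75 st [-94. -96.]
scene [260. 148.] 0.74 st [-79.  79.]
scene [275. 154.] 0.52 st [-34.  70.]
scene [268. 198.] 0.48 st [-11. -88.]
 blob [257. 147.] 141 st [-90.  82.]
 blob [277. 151.] 146 st [-30.  83.]
 blob [359. 188.] 140 st [213.  14.]
 blob [237. 190.] 195 st [-98. -87.]
 blob [268. 198.] 197 st [-11. -87.]
 blob [265. 252.] 214 st [  23. -243.]
side [267. 202.] 0.58 st [-102.  -82.]
side [263. 179.] 0.57 st [-12. -91.]
 blob [205. 144.] 98 st [175.  55.]
 blob [299. 174.] 87 st [ -16. -201.]
 blob [262. 178.] 110 st [ -9. -89.]
 blob [269. 200.] 92 st [-95. -89.]
```

>>> {"name": "apply_moves", "arguments": {"targets": [[-1,[-0.3,0.9,0],[0,0,0]],[-1,[-0.36,0.95,0],[0,0,0]],[-1,[-0.36,0.95,0],[0,0,0]],[-1,[-0.36,0.95,0],[0,0,0]],[-1,[-0.36,0.95,0],[0,0,0]],[-1,[-0.36,0.95,0],[0,0,0]],[-1,[-0.36,0.95,0],[0,0,0]],[-1,[-0.36,0.95,0],[0,0,0]]]}}

```text
t: 21.85
ee_pos: [570.4, -12.3, 183.6]
orientation: [0.11, -3.138, -0.0]
ft_force: [0.6, 0.1, -2.2]
width: 18.0
grasp_force: 29.9
```

>>> {"name": "apply_moves", "arguments": {"targets": [[-1,[-0.36,0.95,0],[0,0,0]],[-1,[-0.34,0.95,0],[0,0,0]],[-1,[0,0.2,0],[0,0,0]],[-1,[0,0,0],[0,0,0]],[-1,[0,0,0],[0,0,0]]]}}

```text
t: 22.48
ee_pos: [597.4, 92.0, 184.0]
orientation: [0.109, -3.139, 0.001]
ft_force: [-0.5, 0.5, -2.6]
width: 18.0
grasp_force: 30.0
```

```bash
python3 - <<'E'
from h import *
obs()
chips('side')
s=snap('wrist','w5.png')
E
```

```text
tcp [597.4  92.  184. ] st [ 38.5 -63.3] yaw(tool y) 93.99 tilt -1.0 q [ 0.13  0.41  1.69 -0.    1.04 -1.51] w 18.0 t 22.475
side [208. 194.] 0.77 st [-31.  79.]
side [261. 179.] 0.68 st [-11. -85.]
side [212. 214.] 0.66 st [-106.   79.]
side [266. 200.] 0.48 st [-93. -81.]
 blob [205. 144.] 102 st [175.  55.]
 blob [298. 174.] 90 st [ -16. -200.]
 blob [261. 178.] 98 st [ -8. -86.]
 blob [295. 187.] 57 st [ -64. -176.]
```

View pics/w5.png

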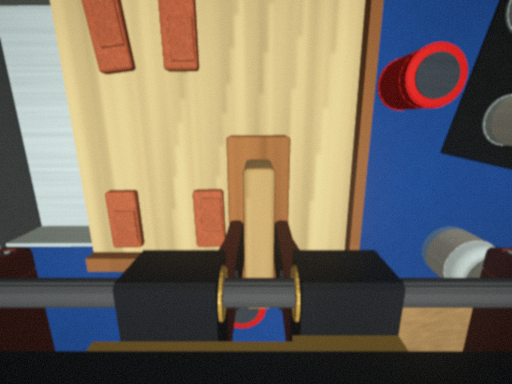

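The scraper is over the board with the right-hand chips ahead of it, at wrist (208,217) and (124,217). I lower it, then sweep.

>>> {"name": "apply_moves", "arguments": {"targets": [[-1,[0,0.1,0.5],[0,0,0]],[-1,[0,0,0.5],[0,0,0]],[-1,[0,0,0.14],[0,0,0]],[-1,[0,0,0.04],[0,0,0]],[-1,[0,0,0],[0,0,0]],[-1,[0,0,0],[0,0,0]]]}}

```text
t: 23.38
ee_pos: [598.2, 98.2, 126.4]
orientation: [-0.111, 3.138, 0.0]
ft_force: [-0.2, 0.9, -2.3]
width: 17.6
grasp_force: 30.0
```

>>> {"name": "apply_moves", "arguments": {"targets": [[-1,[0,0,0.03],[0,0,0]],[-1,[0,0,0],[0,0,0]],[-1,[0,0,0],[0,0,0]]]}}

```text
t: 23.75
ee_pos: [597.6, 98.3, 124.0]
orientation: [0.111, -3.14, -0.0]
ft_force: [0.1, -0.2, -3.3]
width: 17.4
grasp_force: 30.0
```

>>> {"name": "apply_moves", "arguments": {"targets": [[-1,[0,-0.2,0],[0,0,0]],[-1,[0,-0.25,0],[0,0,0]],[-1,[0,-0.25,0],[0,0,0]],[-1,[0,-0.25,0],[0,0,0]],[-1,[0,-0.25,0],[0,0,0]],[-1,[0,-0.25,0],[0,0,0]],[-1,[0,-0.25,0],[0,0,0]],[-1,[0,-0.25,0],[0,0,0]]]}}

```text
t: 24.75
ee_pos: [604.6, 0.2, 124.0]
orientation: [-0.111, 3.14, 0.0]
ft_force: [-0.3, 0.1, -2.6]
width: 18.0
grasp_force: 30.0
```

>>> {"name": "apply_moves", "arguments": {"targets": [[-1,[0,-0.25,0],[0,0,0]],[-1,[0,-0.25,0],[0,0,0]],[-1,[0,-0.25,0],[0,0,0]],[-1,[0,-0.25,0],[0,0,0]],[-1,[0,-0.25,0],[0,0,0]],[-1,[0,-0.25,0],[0,0,0]],[-1,[0,-0.25,0],[0,0,0]],[-1,[0,0,0],[0,0,0]]]}}

```text
t: 25.75
ee_pos: [610.7, -87.3, 124.0]
orientation: [-0.109, 3.14, -0.0]
ft_force: [0.8, 0.2, -3.5]
width: 17.7
grasp_force: 30.0
```

```bash
python3 - <<'E'
from h import *
obs(); s=chips('side'); a=snap('scene'); w=snap('wrist')
cv2.imwrite('pics/m6.png',np.vstack([np.hstack([cv2.resize(s['pixels'][140:290,165:315],(400,400)),cv2.resize(a['pixels'][115:265,160:350],(400,400))]),np.hstack([cv2.resize(w['pixels'],(266,200)),np.zeros((200,534,3),np.uint8)])]))
E
```

```text
tcp [610.7 -87.3 124. ] st [-141.4  -64.1] yaw(tool y) 93.98 tilt -1.0 q [-0.16  0.51  1.7  -0.    0.93 -1.8 ] w 17.7 t 25.75
side [273. 238.] 0.64 st [-223.  -69.]
side [206. 193.] 0.51 st [-29.  83.]
side [211. 212.] 0.47 st [-100.   79.]
side [274. 237.] 0.36 st [-222.  -71.]
 blob [205. 144.] 104 st [175.  55.]
 blob [298. 173.] 81 st [ -14. -200.]
 blob [206. 193.] 88 st [-28.  82.]
```

View pics/m6.png

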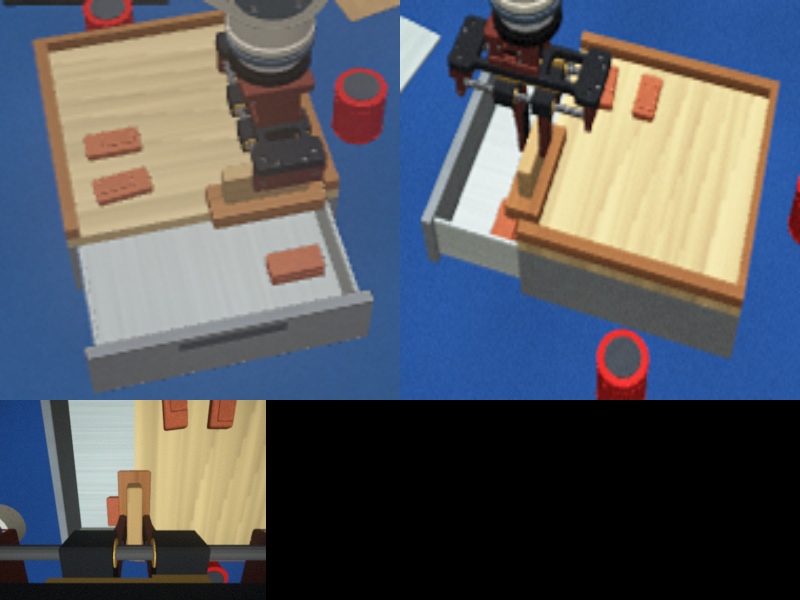

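One chip lies in the drawer at crop (296,263), and the right column of the board is clear. Now the left column.

>>> {"name": "apply_moves", "arguments": {"targets": [[-1,[0,0,-0.9],[0,0,0]],[-1,[0.5,0.65,-0.3],[0,0,0]],[-1,[0.5,0.65,0],[0,0,0]],[-1,[0.5,0.65,0],[0,0,0]],[-1,[0.5,0.65,0],[0,0,0]],[-1,[0.56,0.74,0],[0,0,0]],[-1,[0,0,0],[0,0,0]],[-1,[0,0,0],[0,0,0]]]}}

```text
t: 26.95
ee_pos: [471.8, 71.5, 184.4]
orientation: [-0.113, 3.138, -0.0]
ft_force: [-0.2, 0.2, -2.6]
width: 17.8
grasp_force: 30.0
```

```bash
python3 - <<'E'
from h import *
obs(); s=chips('side'); a=snap('scene'); w=snap('wrist')
cv2.imwrite('pics/m7.png',np.vstack([np.hstack([cv2.resize(s['pixels'][140:290,165:315],(400,400)),cv2.resize(a['pixels'][115:265,160:350],(400,400))]),np.hstack([cv2.resize(w['pixels'],(266,200)),np.zeros((200,534,3),np.uint8)])]))
E
```

```text
tcp [471.8  71.5 184.4] st [26.7 63.5] yaw(tool y) 94.12 tilt -1.0 q [ 0.13  0.23  1.96 -0.    0.95 -1.52] w 17.8 t 26.95
side [276. 237.] 0.72 st [-222.  -77.]
side [208. 210.] 0.59 st [-92.  86.]
side [273. 236.] 0.48 st [-218.  -69.]
 blob [297. 179.] 163 st [ -37. -191.]
 blob [206. 193.] 96 st [-27.  82.]
```

View pics/m7.png

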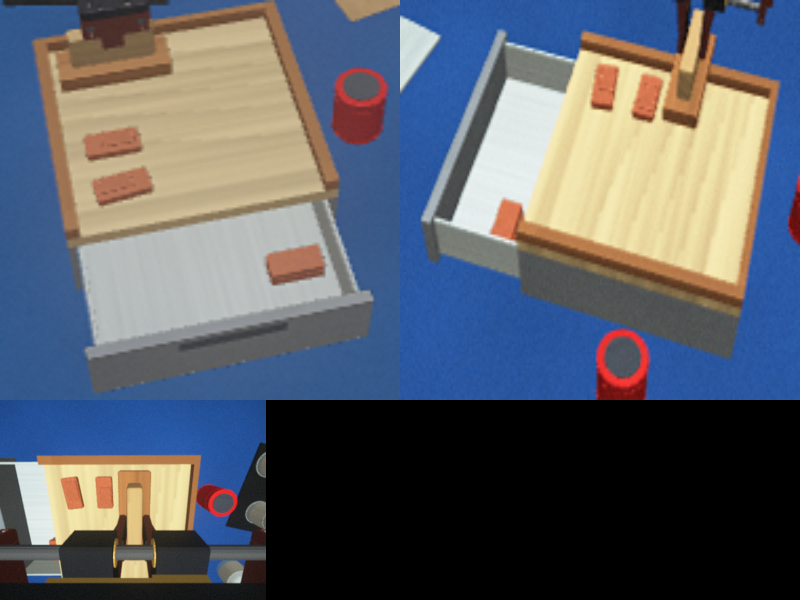

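The board's right side is clear, and the two fallen chips look stacked in the drawer at crop (296,263). Lowering for the second sweep.

>>> {"name": "apply_moves", "arguments": {"targets": [[-1,[0,0,0.5],[0,0,0]],[-1,[0,0,0.5],[0,0,0]],[-1,[0,0,0.16],[0,0,0]],[-1,[0,0,0.04],[0,0,0]],[-1,[0,0,0],[0,0,0]],[-1,[0,0,0],[0,0,0]]]}}

```text
t: 27.9
ee_pos: [471.9, 71.3, 124.7]
orientation: [-0.111, 3.138, 0.0]
ft_force: [0.4, 0.1, -2.2]
width: 17.8
grasp_force: 30.0
```

>>> {"name": "apply_moves", "arguments": {"targets": [[-1,[0,-0.2,0],[0,0,0]],[-1,[0,-0.25,0],[0,0,0]],[-1,[0,-0.25,0],[0,0,0]],[-1,[0,-0.25,0],[0,0,0]],[-1,[0,-0.25,0],[0,0,0]],[-1,[0,-0.25,0],[0,0,0]],[-1,[0,-0.25,0],[0,0,0]],[-1,[0,-0.25,0],[0,0,0]]]}}

```text
t: 28.9
ee_pos: [478.1, -26.9, 124.0]
orientation: [0.111, -3.14, 0.0]
ft_force: [0.2, 1.2, -2.4]
width: 17.9
grasp_force: 30.0
```

>>> {"name": "apply_moves", "arguments": {"targets": [[-1,[0,-0.25,0],[0,0,0]],[-1,[0,-0.25,0],[0,0,0]],[-1,[0,-0.25,0],[0,0,0]],[-1,[0,-0.25,0],[0,0,0]],[-1,[0,-0.25,0],[0,0,0]],[-1,[0,-0.25,0],[0,0,0]],[-1,[0,-0.1,0],[0,0,0]],[-1,[0,0,0],[0,0,0]]]}}

```text
t: 29.9
ee_pos: [483.7, -106.1, 123.9]
orientation: [0.11, -3.14, -0.0]
ft_force: [-0.3, -0.1, -2.6]
width: 17.8
grasp_force: 30.0
```

>>> {"name": "apply_moves", "arguments": {"targets": [[-1,[0,0,-0.7],[0,0,0]],[-1,[0,0,-0.9],[0,0,0]],[-1,[0,0.8,-0.9],[0,0,0]],[-1,[0,0.9,0],[0,0,0]],[-1,[0,0,0],[0,0,0]]]}}

```text
t: 30.52
ee_pos: [477.3, -18.5, 249.6]
orientation: [-0.117, 3.138, 0.001]
ft_force: [-0.4, 0.2, -3.8]
width: 17.7
grasp_force: 30.0
```

```bash
python3 - <<'E'
from h import *
obs(); s=snap('side'); a=snap('scene'); w=snap('wrist')
cv2.imwrite('pics/m8.png',np.vstack([np.hstack([cv2.resize(s['pixels'][140:290,165:315],(400,400)),cv2.resize(a['pixels'][115:265,160:350],(400,400))]),np.hstack([cv2.resize(w['pixels'],(266,200)),np.zeros((200,534,3),np.uint8)])]))
E
```

```text
tcp [477.3 -18.5 249.6] st [-63.5  64.2] yaw(tool y) 94.26 tilt -1.0 q [-0.06  0.14  1.9   0.    1.1  -1.71] w 17.7 t 30.525
```

View pics/m8.png

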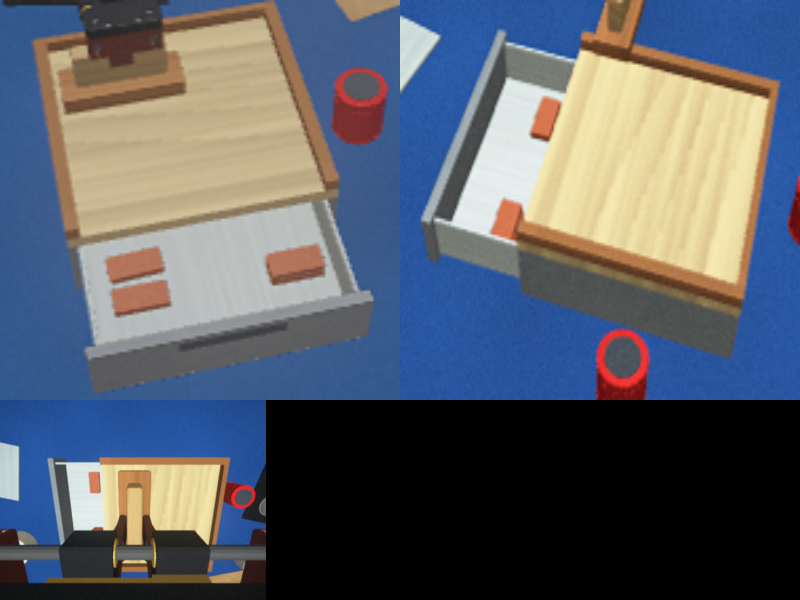

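```bash
python3 - <<'E'
from h import *
print('drawer')
for c in ['side','scene','wrist']:
    s=chips(c,27)
    if c=='scene': A=s
    if c=='side': B=s
    if c=='wrist': C=s
for p in [(215.6,239),(217.5,251.8)]:
    for z in (20,27,40): print(p,z,ray(B,p,z)[:2].round(),tost(ray(B,p,z)).round(),'->scene',proj(A,[ray(B,p,z)]).round())
cv2.imwrite('pics/m9.png',np.hstack([cv2.resize(B['pixels'][215:285,190:290],(400,400),interpolation=cv2.INTER_CUBIC),cv2.resize(A['pixels'][120:220,165:245],(400,400),interpolation=cv2.INTER_CUBIC)]))
E
```

```text
drawer
side [276. 238.] 0.78 st [-178.  -90.]
side [274. 236.] 0.62 st [-171.  -86.]
side [214. 236.] 0.6 st [-130.   83.]
side [316. 323.] 0.55 st [-446. -125.]
side [217. 250.] 0.5 st [-178.   80.]
 blob [297. 181.] 196 st [  20. -213.]
scene [229. 158.] 0.7 st [-177.   82.]
scene [208. 196.] 0.52 st [-188.  -75.]
 blob [229. 159.] 129 st [-177.   77.]
 blob [359. 188.] 144 st [221.  76.]
 blob [211. 197.] 140 st [-180.  -77.]
 blob [265. 252.] 206 st [  14. -203.]
wrist [184. 158.] 0.84 st [-176.   82.]
wrist [469. 298.] 0.24 st [ 287. -152.]
 blob [183. 158.] 710 st [-177.   81.]
 blob [466. 183.] 715 st [244.  45.]
 blob [189. 248.] 65 st [-177.  -61.]
(215.6, 239) 20 [468. -93.] [-137.   79.] ->scene [[241. 163.]]
(215.6, 239) 27 [468. -98.] [-142.   79.] ->scene [[240. 161.]]
(215.6, 239) 40 [ 468. -107.] [-151.   80.] ->scene [[237. 157.]]
(217.5, 251.8) 20 [ 469. -137.] [-181.   81.] ->scene [[228. 159.]]
(217.5, 251.8) 27 [ 469. -142.] [-186.   81.] ->scene [[227. 157.]]
(217.5, 251.8) 40 [ 469. -150.] [-194.   82.] ->scene [[224. 154.]]
```

View pics/m9.png

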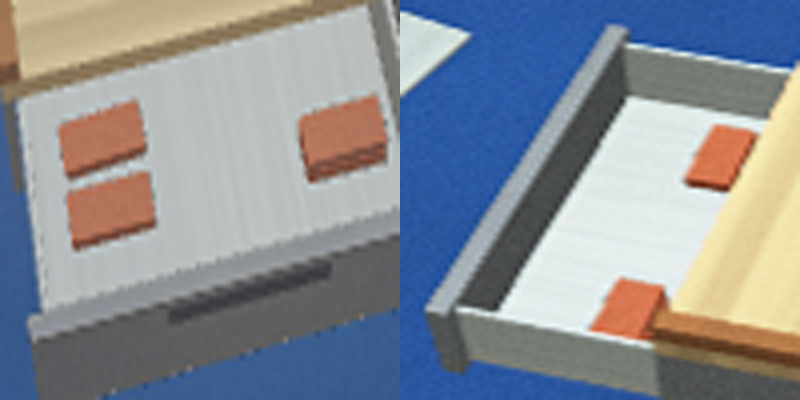

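All four chips are in the drawer: two at side crop (103,138) and (112,210), and two stacked at (342,138). The scene view just hides one of them behind the board's edge. Returning the scraper to its rest.

>>> {"name": "apply_moves", "arguments": {"targets": [[-1,[0.12,-0.9,0],[0,0,0]],[-1,[0.12,-0.97,0],[0,0,0]],[-1,[0.12,-0.97,0],[0,0,0]],[-1,[0.12,-0.97,0],[0,0,0]],[-1,[0.12,-0.97,0],[0,0,0]],[-1,[0.12,-0.97,0],[0,0,0]],[-1,[0.12,-0.97,0],[0,0,0]],[-1,[0.12,-0.97,0],[0,0,0]]]}}

```text
t: 31.98
ee_pos: [456.4, -410.0, 248.7]
orientation: [0.11, -3.139, -0.001]
ft_force: [0.4, 0.0, -3.1]
width: 17.9
grasp_force: 30.0
```

>>> {"name": "apply_moves", "arguments": {"targets": [[-1,[0,0,0],[0,0,0.07]],[-1,[0,0,0],[0,0,0.07]],[-1,[0,0,0.6],[0,0,0]],[-1,[0,0,0.8],[0,0,0]],[-1,[0,0,0.8],[0,0,0]],[-1,[0,0,0.8],[0,0,0]],[-1,[0,0,0],[0,0,0]],[-1,[0,0,0],[0,0,0]]]}}

```text
t: 32.98
ee_pos: [457.6, -408.8, 100.1]
orientation: [0.235, 3.132, -0.001]
ft_force: [-0.6, -0.5, -2.3]
width: 17.7
grasp_force: 30.0
```

>>> {"name": "apply_moves", "arguments": {"targets": [[-1,[0,0,0.6],[0,0,0]],[-1,[0,0,0.5],[0,0,0]],[-1,[0,0,0.14],[0,0,0]],[-1,[0,0,0.04],[0,0,0]],[-1,[0,0,0],[0,0,0]],[-1,[0,0,0],[0,0,0]]]}}

```text
t: 33.72
ee_pos: [457.6, -408.5, 36.0]
orientation: [0.234, 3.132, -0.002]
ft_force: [0.5, -0.6, -2.9]
width: 18.1
grasp_force: 30.0
```

>>> {"name": "apply_moves", "arguments": {"targets": [[-1,[0,0,0.03],[0,0,0]],[-1,[0,0,0],[0,0,0]],[-1,[0,0,0],[0,0,0]]]}}

```text
t: 34.1
ee_pos: [457.4, -408.4, 34.3]
orientation: [0.234, 3.132, -0.001]
ft_force: [-0.2, 0.8, 6.1]
width: 17.6
grasp_force: 30.0
```

>>> {"name": "apply_moves", "arguments": {"targets": [[1,[0,0,0],[0,0,0]],[1,[0,0,0],[0,0,0]],[1,[0,0,0],[0,0,0]],[1,[0,0,0],[0,0,0]],[1,[0,0,-0.4],[0,0,0]],[1,[0,0,-0.8],[0,0,0]],[1,[0,0,-0.9],[0,0,-0.07]],[-1,[0,0,-0.9],[0,0,-0.07]]]}}

```text
t: 35.1
ee_pos: [457.0, -408.0, 186.3]
orientation: [-0.117, 3.139, -0.001]
ft_force: [0.1, 0.3, 0.9]
width: 80.6
grasp_force: 0.0
```

>>> {"name": "apply_moves", "arguments": {"targets": [[-1,[-0.55,0.7,0],[0,0,0]],[-1,[-0.55,0.7,0],[0,0,0]],[-1,[-0.55,0.7,0],[0,0,0]],[-1,[-0.55,0.7,0],[0,0,0]],[-1,[0,0,0],[0,0,0]],[-1,[0,0,0],[0,0,0]],[-1,[0,0,0],[0,0,0]],[-1,[0,0,0],[0,0,0]]]}}

```text
t: 36.1
ee_pos: [556.3, -261.5, 183.6]
orientation: [0.109, -3.14, 0.0]
ft_force: [-0.4, 0.4, 0.5]
width: 1.8
grasp_force: 0.0
```

```bash
python3 - <<'E'
from h import *
obs()
for c in ['side','scene']:
    s=snap(c)
    for l,z in [('drawer_front',45),('scraper',6),('rest',0),('mat',0)]:
      for x in ctrl.pinpoint(l,c)[:2]:
        p=ray(s,x['xy'],z)[:2]; print(c,l,round(x['score'],2),p.round(),tost(p).round())
    s['n']=c; cv2.imwrite(f'pics/{c}10.png',s['pixels'])
E
```

```text
tcp [ 556.3 -261.5  183.6] st [-311.3    2.3] yaw(tool y) 93.96 tilt -1.0 q [-0.46  0.43  1.67 -0.    1.05 -2.1 ] w 1.8 t 36.1
side drawer_front 0.79 [ 552. -224.] [-274.    4.]
side scraper 0.8 [ 453. -411.] [-454.  116.]
side rest 0.69 [ 465. -410.] [-453.  104.]
side mat 0.42 [448. 397.] [354.  64.]
scene drawer_front 0.96 [ 566. -218.] [-268.  -10.]
scene scraper 0.92 [ 450. -418.] [-460.  119.]
scene scraper 0.71 [533. -75.] [-124.   13.]
scene rest 0.83 [ 451. -408.] [-450.  117.]
scene rest 0.43 [ 520. -243.] [-291.   37.]
scene mat 0.89 [459. 401.] [356.  53.]
```

View pics/side10.png

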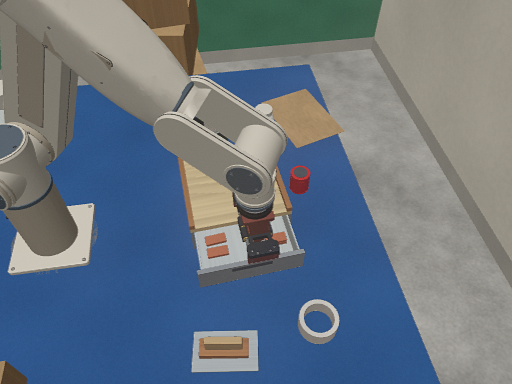

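The scraper stands upright on its rest at (224,347), and the gripper is shut in front of the drawer. That view took me to 15 pictures, one over the limit of 14, so I view no more and use numbers only. Now I lower and push the drawer.

>>> {"name": "apply_moves", "arguments": {"targets": [[-1,[0,0,0.8],[0,0,0]],[-1,[0,0,0.8],[0,0,0]],[-1,[0,0,0.8],[0,0,0]],[-1,[0,0,0.38],[0,0,0]],[-1,[0,0.2,0],[0,0,0]],[-1,[0,0.2,0],[0,0,0]],[-1,[0,0.2,0],[0,0,0]],[-1,[0,0.2,0],[0,0,0]]]}}

```text
t: 37.6
ee_pos: [555.0, -220.3, 45.8]
orientation: [-0.112, 3.137, -0.002]
ft_force: [1.5, -2.4, 0.2]
width: 0.3
grasp_force: 0.8
```

>>> {"name": "apply_moves", "arguments": {"targets": [[-1,[0,0.2,0],[0,0,0]],[-1,[0,0.2,0],[0,0,0]],[-1,[0,0.2,0],[0,0,0]],[-1,[0,0.2,0],[0,0,0]],[-1,[0,0.2,0],[0,0,0]],[-1,[0,0.2,0],[0,0,0]],[-1,[0,0.2,0],[0,0,0]],[-1,[0,0.2,0],[0,0,0]]]}}

```text
t: 38.6
ee_pos: [548.2, -140.1, 44.4]
orientation: [0.111, -3.139, -0.0]
ft_force: [-1.0, -2.5, 0.7]
width: 0.6
grasp_force: 0.8
```

>>> {"name": "apply_moves", "arguments": {"targets": [[-1,[0,0.15,0],[0,0,0]],[-1,[0,0.15,0],[0,0,0]],[-1,[0,0.1,0],[0,0,0]],[-1,[0,0.1,0],[0,0,0]],[-1,[0,0,0],[0,0,0]]]}}

```text
t: 39.22
ee_pos: [546.5, -116.0, 44.4]
orientation: [0.112, -3.139, 0.001]
ft_force: [-0.1, -3.9, 0.3]
width: 0.6
grasp_force: 2.2
```

>>> {"name": "apply_moves", "arguments": {"targets": [[-1,[0,0.06,0],[0,0,0]],[-1,[0,0.06,0],[0,0,0]],[-1,[0,0.06,0],[0,0,0]],[-1,[0,0,0],[0,0,0]]]}}

```text
t: 39.72
ee_pos: [546.6, -115.7, 44.6]
orientation: [-0.117, 3.138, -0.019]
ft_force: [-4.5, -52.6, -6.0]
width: 0.2
grasp_force: 26.3
```

>>> {"name": "apply_moves", "arguments": {"targets": [[-1,[0,-0.3,0],[0,0,0]],[-1,[0,-0.8,0],[0,0,0]],[-1,[0,-0.8,0],[0,0,0]],[-1,[0,-0.8,0],[0,0,0]],[-1,[0,0,-1],[0,0,0]],[-1,[0,-0.5,-1],[0,0,0]],[-1,[0,-0.5,-1],[0,0,0]],[-1,[0,0,0],[0,0,0]]]}}

```text
t: 40.72
ee_pos: [561.6, -293.6, 199.0]
orientation: [-0.108, 3.132, -0.006]
ft_force: [-0.2, 0.3, 0.3]
width: 0.6
grasp_force: 0.0
```

```bash
python3 - <<'E'
from h import *
obs()
c0,th=st(); M=np.array([[np.cos(th),-np.sin(th)],[np.sin(th),np.cos(th)]])
W=lambda x,y,z:np.r_[M@[x,y]+c0,z]
for c in ['side','scene','wrist']:
    s=snap(c)
    for x in ctrl.pinpoint('drawer_front',c)[:2]: print(c,round(x['score'],2),np.round(x['xy']),tost(ray(s,x['xy'],45)).round(1))
    r=ctrl.masks_of('drawer_front',c)[:1]
    for x in r: print('mask',x['score'],np.round(x['bbox']))
    cv2.imwrite(f'pics/{c}11.png',s['pixels'])
    if c=='side':
      for y in (-100,-60,60,100):
        pr=[proj(s,[W(x,y,78)])[0] for x in range(-110,-230,-5)]
        print(y,[(x,int(s['pixels'][int(round(p[1])),int(round(p[0]))].mean()),int(s['pixels'][int(round(p[1])),int(round(p[0])),0])) for x,p in zip(range(-110,-230,-5),pr)])
E
```

```text
tcp [ 561.6 -293.6  199. ] st [-343.7   -0.8] yaw(tool y) 93.96 tilt -1.0 q [-0.5   0.43  1.62  0.    1.08 -2.14] w 0.6 t 40.725
side 0.68 [245. 233.] [-154.4   -5.9]
mask 0.55 [192. 214. 294. 251.]
-100 [(-110, 160, 150), (-115, 97, 94), (-120, 100, 110), (-125, 60, 66), (-130, 43, 44), (-135, 37, 39), (-140, 150, 153), (-145, 107, 91), (-150, 85, 63), (-155, 87, 67), (-160, 85, 63), (-165, 82, 65), (-170, 65, 53), (-175, 87, 88), (-180, 90, 92), (-185, 90, 91), (-190, 89, 91), (-195, 90, 91), (-200, 95, 107), (-205, 92, 138), (-210, 90, 135), (-215, 90, 135), (-220, 91, 135), (-225, 90, 135)]
-60 [(-110, 119, 111), (-115, 181, 171), (-120, 124, 115), (-125, 101, 97), (-130, 83, 90), (-135, 63, 68), (-140, 87, 90), (-145, 105, 103), (-150, 40, 40), (-155, 43, 44), (-160, 32, 35), (-165, 53, 46), (-170, 66, 51), (-175, 55, 46), (-180, 54, 45), (-185, 55, 46), (-190, 55, 46), (-195, 54, 44), (-200, 55, 47), (-205, 53, 43), (-210, 55, 46), (-215, 59, 61), (-220, 63, 67), (-225, 40, 44)]
60 [(-110, 165, 136), (-115, 168, 139), (-120, 175, 144), (-125, 182, 151), (-130, 127, 101), (-135,
[... 164 characters left out ...]
-185, 90, 90), (-190, 90, 91), (-195, 91, 91), (-200, 91, 90), (-205, 98, 146), (-210, 96, 139), (-215, 95, 140), (-220, 94, 138), (-225, 93, 137)]
100 [(-110, 166, 138), (-115, 166, 137), (-120, 175, 145), (-125, 180, 150), (-130, 110, 87), (-135, 112, 88), (-140, 189, 193), (-145, 150, 154), (-150, 141, 145), (-155, 146, 152), (-160, 83, 83), (-165, 87, 88), (-170, 89, 89), (-175, 90, 91), (-180, 87, 87), (-185, 88, 89), (-190, 89, 90), (-195, 87, 89), (-200, 87, 87), (-205, 95, 142), (-210, 95, 140), (-215, 95, 140), (-220, 92, 137), (-225, 93, 138)]
scene 0.6 [225. 174.] [-162.5    1.8]
mask 0.83 [210. 135. 243. 220.]
wrist 0.96 [407. 179.] [-158.     4.5]
mask 0.59 [380.  41. 464. 278.]
```

Numerically the panel's outer face is near x_s = −155 to −157, which fits home. To rule out a finger having stopped on the board's edge, I push again with the tips near the panel top.

>>> {"name": "apply_moves", "arguments": {"targets": [[-1,[0,0,0.9],[0,0,0]],[-1,[0,0,0.9],[0,0,0]],[-1,[0,0,0.86],[0,0,0]],[-1,[0,0.8,0],[0,0,0]],[-1,[0,0.8,0],[0,0,0]],[-1,[0,0.8,0],[0,0,0]],[-1,[0,0.6,0],[0,0,0]],[-1,[0,0.3,0],[0,0,0]]]}}

```text
t: 42.18
ee_pos: [547.1, -125.3, 61.2]
orientation: [0.114, -3.139, -0.0]
ft_force: [-0.4, -0.2, -1.1]
width: 0.5
grasp_force: 0.0
```

>>> {"name": "apply_moves", "arguments": {"targets": [[-1,[0,0.06,0],[0,0,0]],[-1,[0,0,0],[0,0,0]],[-1,[0,0,0],[0,0,0]]]}}

```text
t: 42.55
ee_pos: [547.4, -124.8, 61.5]
orientation: [-0.109, 3.139, -0.0]
ft_force: [0.6, -0.4, -0.0]
width: 0.5
grasp_force: 0.0
```

>>> {"name": "apply_moves", "arguments": {"targets": [[-1,[0,0.06,0],[0,0,0]],[-1,[0,0,0],[0,0,0]],[-1,[0,0,0],[0,0,0]]]}}

```text
t: 42.92
ee_pos: [547.0, -121.0, 61.5]
orientation: [-0.111, 3.14, -0.0]
ft_force: [-0.1, -0.3, 0.1]
width: 0.5
grasp_force: 0.0
```

>>> {"name": "apply_moves", "arguments": {"targets": [[-1,[0,0.06,0],[0,0,0]],[-1,[0,0,0],[0,0,0]],[-1,[0,0,0],[0,0,0]]]}}

```text
t: 43.3
ee_pos: [546.8, -117.8, 61.5]
orientation: [-0.111, 3.14, -0.0]
ft_force: [-0.2, -0.8, 0.4]
width: -0.1
grasp_force: 0.0
```

>>> {"name": "apply_moves", "arguments": {"targets": [[-1,[0,0.06,0],[0,0,0]],[-1,[0,0,0],[0,0,0]],[-1,[0,0,0],[0,0,0]]]}}

```text
t: 43.68
ee_pos: [546.5, -114.8, 61.5]
orientation: [0.111, -3.14, 0.0]
ft_force: [-0.2, 0.4, 0.5]
width: 0.5
grasp_force: 0.0
```

>>> {"name": "apply_moves", "arguments": {"targets": [[-1,[0,0.06,0],[0,0,0]],[-1,[0,0,0],[0,0,0]],[-1,[0,0,0],[0,0,0]]]}}

```text
t: 44.05
ee_pos: [546.3, -111.9, 61.5]
orientation: [0.111, -3.14, -0.0]
ft_force: [0.3, -0.2, 0.1]
width: 0.2
grasp_force: 0.0
```

>>> {"name": "apply_moves", "arguments": {"targets": [[-1,[0,0.06,0],[0,0,0]],[-1,[0,0,0],[0,0,0]],[-1,[0,0,0],[0,0,0]]]}}

```text
t: 44.42
ee_pos: [546.1, -108.9, 61.5]
orientation: [-0.111, 3.14, -0.0]
ft_force: [-0.5, -0.1, -0.1]
width: 0.9
grasp_force: 0.0
```

>>> {"name": "apply_moves", "arguments": {"targets": [[-1,[0,0.04,0],[0,0,0]],[-1,[0,0,0],[0,0,0]],[-1,[0,0,0],[0,0,0]]]}}

```text
t: 44.8
ee_pos: [546.0, -106.9, 61.5]
orientation: [-0.111, 3.14, -0.0]
ft_force: [-0.7, 0.9, -0.9]
width: 0.2
grasp_force: 0.0
```

>>> {"name": "apply_moves", "arguments": {"targets": [[-1,[0,0.04,0],[0,0,0]],[-1,[0,0,0],[0,0,0]],[-1,[0,0,0],[0,0,0]]]}}

```text
t: 45.18
ee_pos: [545.8, -104.9, 61.5]
orientation: [-0.111, 3.14, -0.0]
ft_force: [0.2, -0.2, -0.8]
width: 0.3
grasp_force: 0.0
```

>>> {"name": "apply_moves", "arguments": {"targets": [[-1,[0,0.04,0],[0,0,0]],[-1,[0,0,0],[0,0,0]],[-1,[0,0,0],[0,0,0]]]}}

```text
t: 45.55
ee_pos: [545.7, -102.9, 61.5]
orientation: [0.111, -3.14, -0.0]
ft_force: [1.1, -0.1, 0.9]
width: 0.5
grasp_force: 0.0
```

```bash
cat > m.py <<'E'
from h import *
c0,th=st(); M=np.array([[np.cos(th),-np.sin(th)],[np.sin(th),np.cos(th)]])
W=lambda x,y,z:np.r_[M@[x,y]+c0,z]
obs()
s=snap('side'); g=cv2.cvtColor(s['pixels'],cv2.COLOR_BGR2GRAY).astype(np.float32)
def prof(im,z,ys):
    xs=np.arange(-120,-215,-3)
    v=np.array([[g[tuple(np.round(proj(im,[W(x,y,z)])[0][::-1]).astype(int))] for x in xs] for y in ys]).mean(0)
    print(z,list(zip(xs.tolist(),v.astype(int).tolist())))
prof(s,78,range(50,120,5)); prof(s,95,range(50,120,5))
for c in ['side','scene']:
    s2=snap(c)
    for x in ctrl.pinpoint('drawer_front',c)[:2]: print(c,round(x['score'],2),np.round(x['xy']),tost(ray(s2,x['xy'],45)).round(1))
E
python3 m.py
```

```text
tcp [ 545.7 -102.9   61.5] st [-152.4    1.9] yaw(tool y) 94.06 tilt -1.0 q [-0.21  0.52  1.87 -0.    0.75 -1.85] w 0.5 t 45.55
78 [(-120, 186), (-123, 189), (-126, 188), (-129, 156), (-132, 118), (-135, 118), (-138, 131), (-141, 179), (-144, 165), (-147, 143), (-150, 143), (-153, 146), (-156, 137), (-159, 93), (-162, 87), (-165, 87), (-168, 86), (-171, 88), (-174, 90), (-177, 91), (-180, 91), (-183, 91), (-186, 91), (-189, 91), (-192, 91), (-195, 91), (-198, 90), (-201, 95), (-204, 84), (-207, 87), (-210, 87), (-213, 87)]
95 [(-120, 175), (-123, 175), (-126, 177), (-129, 180), (-132, 185), (-135, 189), (-138, 192), (-141, 152), (-144, 117), (-147, 118), (-150, 134), (-153, 176), (-156, 162), (-159, 143), (-162, 143), (-165, 146), (-168, 137), (-171, 89), (-174, 87), (-177, 86), (-180, 86), (-183, 88), (-186, 92), (-189, 91), (-192, 92), (-195, 91), (-198, 91), (-201, 91), (-204, 91), (-207, 90), (-210, 90), (-213, 92)]
side 0.86 [243. 233.] [-152.5    0.7]
scene 0.71 [228. 174.] [-156.2    4.1]
```

```bash
cat > m2.py <<'E'
from m import *
p=proj(s,[W(-152.4,1.9,61.5)])[0].round().astype(int); print('tcp px',p)
hsv=cv2.cvtColor(s['pixels'],cv2.COLOR_BGR2HSV)
def ch(v):
    h,S,V=map(int,v)
    if V<45: return '#'
    if 95<h<125 and S>120: return 'b'
    if S<45: return '.' if V<110 else ('-' if V<165 else ' ')
    if h<12 or h>165: return 'r'
    if h<35: return 'w'
    return '?'
for r in range(195,262): print(r,''.join(ch(hsv[r,c]) for c in range(185,305)))
E
python3 m2.py | sed -n '5,$p'
```

```text
scene 0.66 [229. 177.] [-147.9   -6.1]
tcp px [242 230]
195 wwwwwwwwwwwwwwwwwwwwwwwwwwwwwwwwwwwwwwwwwww-rrr#.wwwwwwwwwrwwwwwrrrrrrrrwwwwwwwwwwwwwwwwwwwwwwwwwwwwwwr?bbbbbbbbbbbbbbbb
196 wwwwwwwwwwwwwwwwwwwwwwwwwwwwwwwwwwwwwwwwwwwwrrrrrwwwww.wwwwwwwrrrrrrrrrwwwwwwwwwwwwwwwwwwwwwwwwwwwwwwww-bbbbbbbbbbbbbbbb
197 wwwwwwwwwwwwwwwwwwwwwwwwwwwwwwwwwwwwwwwwwwwwrrrrrrrrrrrwrrrrrrrrrrrrrrrwwwwwwwwwwwwwwwwwwwwwwwwwwrwwwwwrbbbbbbbbbbbbbbbb
198 wwwwwwwwwwwwwwwwwwwwwwwwwwwwwwwwwwwwwwwwwww..rrrrrrrrrrrrrrrrrrrrrrrrrrwwwwwwwwwwwwwwwwwwwwwwwwwwwwwwwww-bbbbbbbbbbbbbbb
199 wwwwwwwwwwwwwwwwwwwwwwwwwwwwwwwwwwwwwwwwwww..rrrrrrrrrrrrrrrrrrrrrrrrwwwwwwwwwwwwwwwwwwwwwwwwwwwwwwwwwww-bbbbbbbbbbbbbbb
200 wwwwwwwwwwwwwwwwwwwwwwwwwwwwwwwwwwwwwwwwwww..rrrrrrrrrrrrrrrrrrrrrr.wwwwwwwwwwwwwwwwwwwwwwwwwwwwwwwwwwwwrbbbbbbbbbbbbbbb
201 wwwwwwwwwwwwwwwwwwwwwwwwwwwwwwwwwwwwwwwwwww..rrrrrrrrrrrrrrrrrrrrrr.wwwwwwwwwwwwwwwwwwwwwwwwwwwwwwwwwwwww-bbbbbbbbbbbbbb
202 -wwwwwwwwwwwwwwwwwwwwwwwwwwwwwwwwwwwwwwwwww...rrrrrrrrrrrrrrrrrrrrrr.wwwwwwwwwwwwwwwwwwwwwwwwwwwwwwrwwwww-bbbbbbbbbbbbbb
203 -wwwwwwwwwwwwwwwwwwwwwwwwwwwwwwwwwwwwwww
[... 6630 characters left out ...]
bbbbbbbbbbbbbbbbbbbbbbbbbbbbbbbbbbbbbbbbbbbbbbbbbbbbbbbbbbbbbbbbbbbbbbbbbbb
257 bbbbbbbbbbbbbbbbbbbbbbbbbbbbbbbbbbbbbbbbbbbbbbbbbbbbbbbbbbbbbbbbbbbbbbbbbbbbbbbbbbbbbbbbbbbbbbbbbbbbbbbbbbbbbbbbbbbbbbbb
258 bbbbbbbbbbbbbbbbbbbbbbbbbbbbbbbbbbbbbbbbbbbbbbbbbbbbbbbbbbbbbbbbbbbbbbbbbbbbbbbbbbbbbbbbbbbbbbbbbbbbbbbbbbbbbbbbbbbbbbbb
259 bbbbbbbbbbbbbbbbbbbbbbbbbbbbbbbbbbbbbbbbbbbbbbbbbbbbbbbbbbbbbbbbbbbbbbbbbbbbbbbbbbbbbbbbbbbbbbbbbbbbbbbbbbbbbbbbbbbbbbbb
260 bbbbbbbbbbbbbbbbbbbbbbbbbbbbbbbbbbbbbbbbbbbbbbbbbbbbbbbbbbbbbbbbbbbbbbbbbbbbbbbbbbbbbbbbbbbbbbbbbbbbbbbbbbbbbbbbbbbbbbbb
261 bbbbbbbbbbbbbbbbbbbbbbbbbbbbbbbbbbbbbbbbbbbbbbbbbbbbbbbbbbbbbbbbbbbbbbbbbbbbbbbbbbbbbbbbbbbbbbbbbbbbbbbbbbbbbbbbbbbbbbbb
```

The readings conflict: at tip height 61 mm nothing is touched as far as x_s = −152, while the first push stopped at −165. I turn the tool 90° so the fingers' straight narrow side pushes, clear of the board's edge.

>>> {"name": "apply_moves", "arguments": {"targets": [[-1,[0,-0.6,0],[0,0,0]],[-1,[0,-0.8,0],[0,0,0]],[-1,[0,0,0],[0,0,0.11]],[-1,[0,0,0],[0,0,0.11]],[-1,[0,0,0],[0,0,0.11]],[-1,[0,0,0],[0,0,0.11]],[-1,[0,0,0],[0,0,0.11]],[-1,[0,0,0],[0,0,0.11]]]}}

```text
t: 47.05
ee_pos: [550.6, -172.8, 61.4]
orientation: [-1.467, -2.778, 0.0]
ft_force: [-0.5, -0.2, -1.4]
width: 0.9
grasp_force: 0.0
```

>>> {"name": "apply_moves", "arguments": {"targets": [[-1,[0,0,0],[0,0,0.11]],[-1,[0,0,0],[0,0,0.11]],[-1,[0,0,0],[0,0,0.12]],[-1,[0,0,0.33],[0,0,0]],[-1,[0.8,0,0],[0,0,0]],[-1,[0,0,0],[0,0,0]]]}}

```text
t: 47.8
ee_pos: [546.5, -131.0, 43.6]
orientation: [-2.132, -2.304, 0.002]
ft_force: [-0.1, -0.4, 0.4]
width: 0.2
grasp_force: 0.0
```

>>> {"name": "apply_moves", "arguments": {"targets": [[-1,[0.1,0,0],[0,0,0]],[-1,[0.1,0,0],[0,0,0]],[-1,[0,0,0],[0,0,0]]]}}

```text
t: 48.18
ee_pos: [547.1, -123.0, 44.9]
orientation: [2.14, 2.3, 0.0]
ft_force: [1.1, 0.1, 0.6]
width: 0.4
grasp_force: 0.0
```

>>> {"name": "apply_moves", "arguments": {"targets": [[-1,[0.08,0,0],[0,0,0]],[-1,[0,0,0],[0,0,0]],[-1,[0,0,0],[0,0,0]]]}}

```text
t: 48.55
ee_pos: [546.8, -119.0, 45.0]
orientation: [2.14, 2.3, 0.0]
ft_force: [0.4, 0.7, 0.9]
width: 0.0
grasp_force: 0.0
```

>>> {"name": "apply_moves", "arguments": {"targets": [[-1,[0.08,0,0],[0,0,0]],[-1,[0,0,0],[0,0,0]],[-1,[0,0,0],[0,0,0]]]}}

```text
t: 48.92
ee_pos: [546.9, -118.0, 45.1]
orientation: [2.136, 2.298, -0.004]
ft_force: [-1.3, -17.8, -2.8]
width: 0.2
grasp_force: 8.6
```

>>> {"name": "apply_moves", "arguments": {"targets": [[-1,[0.08,0,0],[0,0,0]],[-1,[0,0,0],[0,0,0]],[-1,[0,0,0],[0,0,0]]]}}

```text
t: 49.3
ee_pos: [547.0, -117.8, 45.2]
orientation: [2.132, 2.297, -0.008]
ft_force: [-3.2, -38.7, -5.3]
width: 0.6
grasp_force: 19.1
```

Hard stop at 39 N without motion, far above the 6 N catch, with the face at about −156 so the panel sits flush on the station front. The drawer is home. I retreat and check everything numerically.

>>> {"name": "apply_moves", "arguments": {"targets": [[-1,[-0.3,0,0],[0,0,0]],[-1,[-0.8,0,0],[0,0,0]],[-1,[-0.8,0,-0.6],[0,0,0]],[-1,[0,0,-1],[0,0,0]],[-1,[0,0,-1],[0,0,0]],[-1,[0,0,-1],[0,0,0]],[-1,[0,0,0],[0,0,0]],[-1,[0,0,0],[0,0,0]]]}}

```text
t: 50.3
ee_pos: [552.5, -205.3, 224.4]
orientation: [-2.14, -2.299, 0.0]
ft_force: [-0.6, -0.4, -0.3]
width: 0.4
grasp_force: 0.0
```

```bash
cat > m3.py <<'E'
from m import *
prof(s,78,range(50,120,5))
for c in ['side','scene']:
    s=snap(c)
    L=[('scraper',6),('rest',0),('mat',0),('tin_0',4),('jar',0),('tape',0)]
    for l,z in L:
      for x in ctrl.pinpoint(l,c): 
        if x['score']>.45: print(c,l,round(x['score'],2),np.round(x['xy']),ray(s,x['xy'],z)[:2].round())
    g2=cv2.cvtColor(s['pixels'],cv2.COLOR_BGR2HSV); m=((g2[...,0]<12)&(g2[...,1]>110)&(g2[...,2]>110)).astype(np.uint8)
    n,_,a,cc=cv2.connectedComponentsWithStats(m); print('red blobs',[(cc[i].round().tolist(),int(a[i,4])) for i in range(1,n) if a[i,4]>15])
E
python3 m3.py
```

```text
tcp [ 552.5 -205.3  224.4] st [-255.1    2.2] yaw(tool y) 4.11 tilt -1.0 q [-0.38  0.35  1.69  0.    1.11 -0.45] w 0.4 t 50.3
78 [(-120, 187), (-123, 190), (-126, 189), (-129, 157), (-132, 118), (-135, 119), (-138, 132), (-141, 180), (-144, 165), (-147, 144), (-150, 144), (-153, 147), (-156, 137), (-159, 94), (-162, 88), (-165, 88), (-168, 87), (-171, 88), (-174, 90), (-177, 92), (-180, 91), (-183, 91), (-186, 92), (-189, 91), (-192, 91), (-195, 91), (-198, 91), (-201, 95), (-204, 84), (-207, 87), (-210, 87), (-213, 87)]
95 [(-120, 176), (-123, 176), (-126, 177), (-129, 180), (-132, 186), (-135, 190), (-138, 192), (-141, 152), (-144, 118), (-147, 119), (-150, 134), (-153, 176), (-156, 163), (-159, 144), (-162, 145), (-165, 147), (-168, 138), (-171, 90), (-174, 88), (-177, 87), (-180, 87), (-183, 88), (-186, 92), (-189, 92), (-192, 92), (-195, 91), (-198, 92), (-201, 91), (-204, 91), (-207, 91), (-210, 91), (-213, 93)]
side 0.68 [246. 234.] [-155.7   -7. ]
scene 0.6 [229. 176.] [-150.5   -1. ]
78 [(-120, 187), (-123, 190), (-126, 189), (-129, 157), (-132, 118), (-135, 119), (-138, 132
[... 396 characters left out ...]
de mat 0.62 [196. 128.] [445. 416.]
side tin_0 0.72 [298. 184.] [753.  89.]
side tape 0.63 [315. 326.] [ 692. -384.]
red blobs [([202.0, 147.0], 79), ([233.0, 179.0], 64), ([297.0, 173.0], 65)]
scene scraper 0.65 [152. 137.] [ 457. -414.]
scene rest 0.68 [154. 139.] [ 454. -408.]
scene mat 0.63 [153. 136.] [ 447. -416.]
scene mat 0.56 [405. 212.] [461. 406.]
scene mat 0.53 [279. 194.] [528.  50.]
scene tin_0 0.89 [354. 202.] [481. 260.]
scene tin_0 0.86 [402. 222.] [504. 400.]
scene tin_0 0.83 [403. 188.] [379. 390.]
scene tin_0 0.75 [264. 262.] [753.  80.]
scene jar 0.61 [381. 273.] [679. 371.]
scene tape 0.9 [122. 196.] [ 695. -381.]
red blobs [([358.0, 195.0], 314), ([265.0, 258.0], 375)]
```

>>> {"name": "apply_moves", "arguments": {"targets": [[-1,[0.5,0,-1],[0,0,0]],[-1,[0.8,-0.1,-0.8],[0,0,0]],[-1,[0.95,-0.1,-0.7],[0,0,0]],[-1,[0.95,-0.15,0],[0,0,0]],[-1,[0.95,-0.15,0],[0,0,0]],[-1,[0.95,-0.15,0],[0,0,0]],[-1,[0.95,-0.15,0],[0,0,0]],[-1,[0.95,-0.15,0],[0,0,0]]]}}

```text
t: 52.25
ee_pos: [480.0, 141.5, 350.2]
orientation: [2.14, 2.299, 0.001]
ft_force: [0.6, -1.2, 0.3]
width: 0.4
grasp_force: 0.0
```

>>> {"name": "apply_moves", "arguments": {"targets": [[-1,[0.95,-0.15,0],[0,0,0]],[-1,[0.95,-0.1,0],[0,0,0]],[-1,[0.95,0,0],[0,0,0]],[-1,[0.3,0,0],[0,0,0]],[-1,[0,0,0],[0,0,0]],[-1,[0,0,0],[0,0,0]]]}}

```text
t: 53.0
ee_pos: [456.9, 295.0, 349.9]
orientation: [2.141, 2.298, -0.001]
ft_force: [0.5, -0.3, 0.8]
width: 0.6
grasp_force: 0.0
```

```bash
python3 - <<'E'
from h import *
obs(); s=snap('wrist','w12.png')
for l,z in [('mat',0),('tin_0',4)]:
    for x in ctrl.pinpoint(l,'wrist'): print(l,round(x['score'],2),np.round(x['xy']),ray(s,x['xy'],z)[:2].round())
m=ctrl.masks_of('mat','wrist')
# lid circles at z=75, mat rectangle at z=4
hsv=cv2.cvtColor(s['pixels'],cv2.COLOR_BGR2HSV)
tin=ctrl.masks_of('tin_0','wrist')
for x in tin:
    print('tin',round(x['score'],2),np.round(x['bbox']))
mm=((hsv[...,2]<75)).astype(np.uint8); n,l,a,c=cv2.connectedComponentsWithStats(mm)
for i in range(1,n):
    if a[i,4]>400: print('dark',a[i].tolist(),c[i].round(),'z75',ray(s,c[i],75)[:2].round())
for x in m[:1]:
    r=x['region']; 
    cs=cv2.findContours(r.astype(np.uint8),cv2.RETR_EXTERNAL,cv2.CHAIN_APPROX_NONE)[0]; k=max(cs,key=cv2.contourArea)
    w=np.array([ray(s,p,4)[:2] for p in k[:,0].astype(float)],np.float32); print('mat',x['score'],cv2.minAreaRect(w))
E
```

```text
tcp [456.9 295.  349.9] st [250.7  62.8] yaw(tool y) 4.06 tilt -1.0 q [ 0.55  0.16  1.64 -0.    1.34  0.48] w 0.6 t 53.0
mat 0.63 [259.  99.] [450. 403.]
tin_0 0.98 [222. 102.] [384. 394.]
tin_0 0.98 [263. 176.] [468. 262.]
tin_0 0.89 [287. 102.] [500. 402.]
tin_0 0.86 [391. 268.] [754.  84.]
tin 0.93 [246. 160. 284. 206.]
tin 0.9 [379. 253. 418. 280.]
tin 0.84 [199.  75. 241. 126.]
tin 0.61 [273.  79. 317. 120.]
dark [202, 46, 126, 98, 5568] [262.  91.] z75 [454. 410.]
dark [151, 223, 112, 69, 3731] [209. 269.] z75 [380.  95.]
dark [0, 250, 51, 31, 855] [ 17. 267.] z75 [27. 73.]
dark [264, 250, 104, 41, 3476] [311. 271.] z75 [568. 105.]
dark [0, 308, 512, 76, 18650] [232. 363.] z75 [ 432. -117.]
mat 0.63 ((452.0069885253906, 406.83197021484375), (130.35287475585938, 219.47059631347656), 81.28787994384766)
```

```bash
python3 -c "
from workcell import ctrl
print(ctrl.close_job())"
```

```text
the job is handed in; nothing more can be done
None
```

The job is handed in, though the hand-in returned no verdict: both tins measured on the mat, scraper on its rest plate, all four chips seen in the drawer before it was pushed to a hard stop (about 39 N, taken as home), jar and tape roll where they were; I viewed 15 pictures, one over the limit of 14.

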